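# Fetch the button dish from behind the ironing things

### The arm

A 6-joint arm with a two-finger parallel gripper is mounted at the origin on the work surface. World frame = base frame: x ahead of the robot, y to its left, z up, the work surface at z = 0. Lengths are in m, angles in rad, forces in N, time in s.
With the tool pointing down it reaches from about 0.3 to 0.775 m from the base axis. Payload 14.6 kg.
Tool frame: the origin (TCP) lies midway between the tips of the shut fingers; the grasp point (between the pads) lies 19 mm behind it (manip.tcp_to_grasp is the distance from the TCP to the grasp point, in m); x points along the fingers, z is the direction in which the jaws open and shut, and the axes are right-handed (so a half turn about x gives the same grasp; the last joint's range is limited). The gripper opens to 85 mm and grips with 20 to 120 N. Pads are 22 mm wide; open, the fingers measure 114 mm over their backs; the gripper's body (76 mm by 85 mm) begins 54 mm behind the grasp point. The pads swing forward as they close: fully open they stand 13 mm farther back than shut.
Start: joints at [-1.314, 0.3, 1.521, -0, 1.321, -0.067], TCP at [0.175, -0.521, 0.231] pointing down, gripper open.
Joint ranges: [-3.03, 3.03], [-0.79, 2.21], [0.23, 2.52], [-1.04, 4.18], [0, 3.07], [-2.55, 2.55]. Speed limits (rad/s): [2.22, 2.22, 2.57, 3.14, 3.14, 3.14].

### API

Orientations are given as a rotation vector (axis times angle).
In Python, from cell import manip, eyes gives the robot as it stands.
- The arm moves only by the tool step_arm, never from a script. Its argument "targets" is a list of rows, each an object with "dp": the shift along the tool's x, y, z in mm, a list of three; "angular": the turn, a rotation vector about the tool's x, y, z in rad, a list of three. In form: [{"dp": [x, y, z], "angular": [wx, wy, wz]}, ...]. A call has 1 to 8 rows; each row shifts and turns the commanded pose from where the row before left it, along the tool's axes as they then stand; what a row does not reach is not made up. A row lasts 1/8 s, in which the tool goes at most 62.5 mm and 10.7 degrees, less where a joint would pass 70% of its speed; a pose out of reach is approached as far as the arm can. A call is refused whole if a number of a shift passes 62.5 or a number of a turn 0.188, either way. A call with a gripper value outside its range is refused whole. "hand" is the finger opening in mm, from 0 to 85.4, set as the call begins (left out, the last holds). The fingers move at their own pace and stop on an object; the grip force is fixed at half the most. Time passes only in rows, so rows that do not move let the fingers close. It gives the time, the measured TCP pose, the force and the opening at its end, in the units of the state.
- manip.read_state(): the state, without advancing time (a new reading comes with each control period).
- eyes.camera(name): name is "scene" or "top"; returns a dict with "color" (480x640x3 uint8, red, green, blue), "camera_matrix" (3x3 intrinsics, pixels), "R" (3x3) and "t" (3): a world point X has camera coordinates R X + t. Camera axes: x right, y down, z forward; pixel columns grow to the right and rows downward; lengths in m; the calibration is good to about 2 mm. A picture is of the moment at which its call begins. There is no depth.
- manip.job_done(): hands the job in, once; it reports no verdict.
The state is a dict: "clock": time; "joint_positions": joint angles; "dq": joint speeds; "tau": joint torques, N m; "tcp_pos": TCP position; "tool_rot": TCP orientation; "contact_force": force on the tool from outside, world axes, zero at the start; "moment": the same for the moment, N m; "opening": finger opening in m.
Only numpy, scipy, OpenCV 4.12 (cv2) and the standard library are available. Lean on these libraries where they do the work, as an engineer would, in place of code of your own. Each camera call takes 0.05 s, during which the arm holds its last target.

### The job

I want to sew on a button. First clear the lint brush, the spray bottle and the screw-top jar from the low plywood tray and set all three on the grey iron mat (brush bristles down), then take the button dish from the back of the tray and set it centred on the cork circle of the sewing board, and only after that put the brush, the bottle and the jar back, each centred on its own felt pad as it was (bottle on the square pad, jar on the round one, brush lengthwise on the long one). Keep bottle, jar and dish upright all the while and let go of everything.

Things in the scene. Friction and masses are not known exactly. Their poses are not given: they have to be found in the camera images.
- brush: Dark wooden lint brush, 190 mm long, lying bristle side down. Origin: middle of its length and width, at the underside. x runs along it: head (42 mm wide, 30 mm high) from x = -20 to +95, handle (24 mm wide, its underside 17 mm above the brush's underside) from x = -95 to -20; z up. Mass about 110 g, its centre near x = +20, a good place to grip across the width. It starts lying across the front of the tray, on long_pad.
- bottle: Blue plastic spray bottle with white trigger head, 178 mm tall, upright. Origin: centre of its base, on the bottle's axis (base diameter 58); z up. Head: block 30 mm wide (y), from x = -45 to +29, height 148 to 178 mm above the base, flat parallel sides, nozzle (reaching x = -55) and trigger towards -x; grip it across y at the axis. About 200 g. Starts on square_pad.
- jar: Closed glass jar with an aluminium screw-top lid, 105 mm tall, upright. Origin: centre of its base; z up. Glass body 68 mm in diameter; lid 62 mm in diameter, from 84 to 105 mm above the base (the lid does not come off here: lift the jar by it). About 300 g. Starts on round_pad.
- dish: Small round white ceramic dish of buttons, straight outer wall 60 mm in diameter, 32 mm high, upright. Origin: centre of its base; z up. About 130 g. Starts on the tray's floor, behind the bottle and the jar (on the side away from the robot) and too close to them to be reached while they stand there.
- tray: Fixed low plywood tray, 290 x 270 mm. Origin: on the work surface, 20 mm behind the middle in x; x points to its back, away from the robot. Floor 10 mm above the work surface, from x = -165 to +115, y = -127 to +127; rim 22 mm high at the sides, 30 mm at the back, none in front. A small thread spool (30 mm high) and a tape measure (16 mm high) lie in the back corners.
- square_pad: Square grey felt pad, 84 mm, 4 mm thick, fixed on the tray's floor: the bottle's own place. Origin: centre of its underside, z up, so its top is 4 mm above the origin. Left or right in the tray, changing places with round_pad.
- round_pad: Round grey felt pad, 90 mm in diameter, 4 mm thick, fixed on the tray's floor: the jar's own place. Origin: centre of its underside, so its top is 4 mm above the origin.
- long_pad: Long grey felt pad, 215 x 62 mm, 4 mm thick, fixed at the front of the tray's floor: the brush's own place. Origin: centre of its underside, so its top is 4 mm above the origin; x along its length. The brush may lie on it either way round.
- iron_mat: Fixed grey silicone iron rest mat, the side area: 260 mm (x) by 220 mm (y), 4 mm thick, empty, to the left or right of the tray (changing sides with sewing_board). Origin: centre of its underside, on the work surface; top 4 mm higher.
- sewing_board: Fixed wooden sewing board, 200 mm (x) by 190 mm (y), 12 mm thick, on the other side of the tray. Origin: centre of its underside; the cork circle, 76 mm across and flush, is centred on it, so the dish's place is 12 mm above the origin. Three thread spools, 28 mm in diameter and 28 mm high, are fixed near its edges at (x, y) = (78, -72), (78, 72) and (45, 78) mm.

How it is judged:
By the outcome, as a careful person would: the job done as asked, in the order asked, and still so for the second after the job is handed in, with the robot touching nothing.
It also fails if it takes over 144 s, if anything falls off the work surface, if the arm or the gripper's body presses on something with over 40 N, if the wrist force passes 120 N, or if a joint passes its speed limit or range.

## Working session

There is one attempt and no reset: what is moved stays moved. The work goes in short steps, Python scripts to look and compute and a tool call to move; the robot and the scene stay as the last step left them, time stands still between calls to the robot, and variables do not carry over. Pictures are saved under pics/ and viewed, and the job is handed in when it is done.

Besides the shell and the picture viewer there is one more tool, called after "Call:" as name(argument=value, ...) on one line, values as JSON. step_arm: Moves the arm, as the interface text tells. Its arguments: {"type":"object","properties":{"targets":{"type":"array"},"hand":{"type":"number"}},"required":["targets"]}

```bash
ls -la; mkdir -p pics
python3 - <<'E'
from cell import manip, eyes
import cv2
print(manip.read_state()); print(manip.tcp_to_grasp)
for n in("scene","top"):
    c=eyes.camera(n); cv2.imwrite(f"pics/{n}0.png",c["color"][:,:,::-1]); print(n,c["camera_matrix"],c["R"],c["t"])
E
```

```text
total 12
drwxr-xr-x  3 agent agent 4096 Dec  6 22:29 .
drwxr-xr-x 23 root  root  4096 Dec  6 22:29 ..
drwxr-xr-x  2 agent agent 4096 Dec  6 22:29 pics
{'clock': 0.0, 'joint_positions': array([-1.31359339e+00,  3.00521639e-01,  1.52160788e+00, -4.48710259e-06,
        1.32069874e+00, -6.66272678e-02]), 'dq': array([-1.67635976e-03, -5.12100845e-04,  3.09366589e-04,  1.64404398e-03,
        3.30423954e-03, -5.88632906e-05]), 'tau': array([-3.35543054e-04, -5.43507028e+01, -3.61798847e+01, -1.14255661e-04,
        4.00790392e-03, -2.68979718e-06]), 'tcp_pos': array([ 0.17493001, -0.52118336,  0.23068226]), 'tool_rot': array([ 0.96820564,  1.34615356, -0.96690766]), 'contact_force': array([-0.21270494,  0.1298386 , -0.44776522]), 'moment': array([ 0.02582487,  0.01417896, -0.06745573]), 'opening': 0.0852647973825805}
0.0187
scene [[472.29414863   0.         319.18504098]
 [  0.         472.29414863 234.13684712]
 [  0.           0.           1.        ]] [[-0.01605652  0.9996033  -0.02313951]
 [ 0.5946579  -0.00905795 -0.80392782]
 [-0.80381849 -0.02666838 -0.59427656]] [-1.27597475e-03 -3.00665147e-01  1.48344603e+00]
top [[463.81908951   0.         314.7829901 ]
 [  0.         463.81908951 234.3972262 ]
 [  0.           0.           1.        ]] [[-0.00691014 -0.99984431 -0.01623605]
 [-0.99847431  0.00778837 -0.05466629]
 [ 0.05478423  0.01583353 -0.99837267]] [0.02181622 0.55044371 0.98092041]
```

View pics/top0.png

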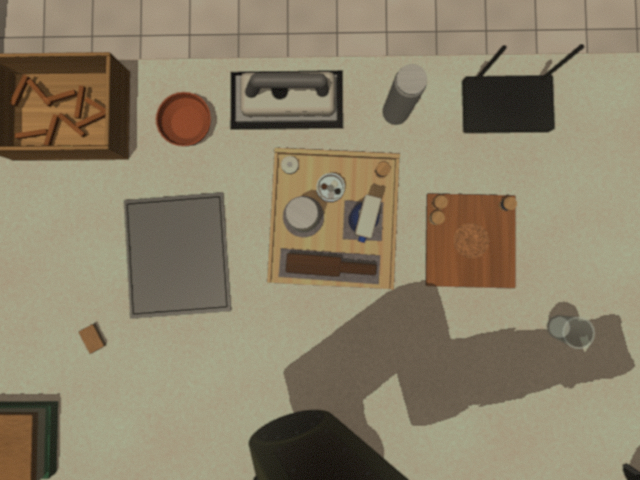

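View pics/scene0.png

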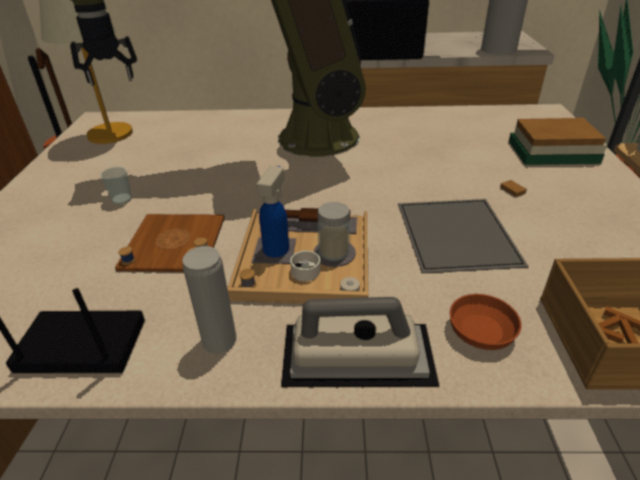

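The top view shows the tray at (270–400, 150–288), the mat left at (178, 255), the board right at (472, 240), the jar at (303, 213), the bottle head at (370, 212), the dish at (331, 187) and the brush at (332, 264) with its head to the left. I'll enlarge the views next.

```bash
cat > h.py <<'E'
from cell import manip, eyes
import cv2, numpy as np
from scipy.spatial.transform import Rotation as Ro
def ray(c,uv,z):
    K,R,t=c["camera_matrix"],c["R"],c["t"]
    d=R.T@np.linalg.inv(K)@np.array([uv[0],uv[1],1.]); o=-R.T@t
    return o+d*(z-o[2])/d[2]
def proj(c,X):
    p=c["camera_matrix"]@(c["R"]@np.asarray(X,float)+c["t"]); return p[:2]/p[2]
def crop(n,x0,y0,w,h,f,name):
    c=eyes.camera(n); im=c["color"][y0:y0+h,x0:x0+w,::-1]
    cv2.imwrite("pics/"+name,cv2.resize(im,None,fx=f,fy=f,interpolation=cv2.INTER_CUBIC)); return c
E
python3 - <<'E'
from h import *
c=crop("top",260,140,150,150,4,"t1.png")
c=crop("scene",220,150,170,160,4,"s1.png")
E
```

```text
(no output)
```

View pics/t1.png

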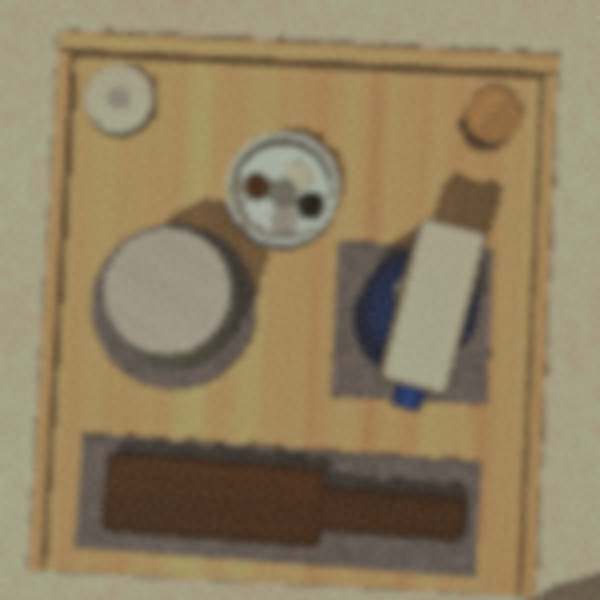

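View pics/s1.png

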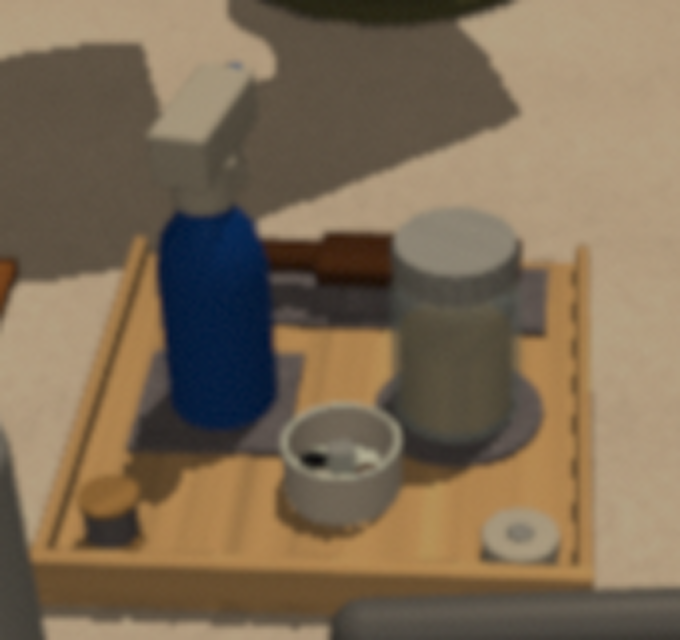

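Both crops are clear (top crop is 4x with offset 260,140). Lid is centred near (168,291), head corners at (418,222), (485,232), (447,391), (384,378), dish rim near (283,190). Brush and pad corners are also visible. I'll cast rays and check sizes.

Run:
```python
from h import *
np.set_printoptions(precision=4,suppress=True)
c=eyes.camera("top"); s=eyes.camera("scene")
im=c["color"]; cv2.imwrite("pics/mb.png",cv2.resize(im[180:330,110:260,::-1],None,fx=4,fy=4,interpolation=2)); cv2.imwrite("pics/bd.png",cv2.resize(im[180:300,410:530,::-1],None,fx=5,fy=5,interpolation=2))
F=lambda p:(np.array(p)+.5)/4-.5+[260,140]
def quad(n,ps,z):
    P=np.array([ray(c,F(p),z)[:2] for p in ps]); m=P.mean(0)
    e=np.diff(np.vstack([P,P[:1]]),axis=0); L=np.linalg.norm(e,axis=1); a=np.degrees(np.arctan2(e[:,1],e[:,0]))
    print(n,m,"L",L,"ang",a)
quad("tray top",[(60,35),(556,58),(530,592),(32,568)],.025)
quad("long",[(82,432),(480,462),(475,575),(75,547)],.014)
quad("sq",[(342,240),(492,250),(487,403),(331,397)],.014)
quad("bhead",[(418,222),(485,232),(447,391),(384,378)],.192)
quad("brushhead",[(108,452),(330,460),(322,545),(102,530)],.044)
quad("brushhandle",[(330,484),(468,487),(463,541),(325,532)],.044)
# circles by mask in HSV
hsv=cv2.cvtColor(cv2.resize(im[140:290,260:410],None,fx=4,fy=4,interpolation=2),cv2.COLOR_RGB2HSV)
for n,p,r,z in(("lid",(168,291),66,.119),("dish",(283,190),57,.042),("roundpad",(172,305),80,.014)):
    q=ray(c,F(p),z); print(n,q,[np.linalg.norm(ray(c,F((p[0]+dx,p[1]+dy)),z)-q) for dx,dy in((r,0),(0,r))])
sF=lambda p:(np.array(p)+.5)/4-.5+[220,150]
print("scene lid",ray(s,sF((455,245)),.119),"dish",ray(s,sF((342,440)),.042))
for n,a in(("head",[(205,62),(258,90),(210,157),(150,136)]),):
    print(n,np.mean([ray(s,sF(p),.192) for p in a],axis=0))
```

```text
tray top [ 0.586  -0.0217] L [0.2663 0.2849 0.2632 0.2859] ang [-93.3026 176.291   86.9051  -3.1023]
long [ 0.4835 -0.0122] L [0.2139 0.0603 0.2142 0.0617] ang [-94.7235 176.6374  85.6533  -3.6506]
sq [ 0.5804 -0.0858] L [0.0809 0.0825 0.0836 0.085 ] ang [-94.3566 177.2896  87.3553  -4.5821]
bhead [ 0.5727 -0.0793] L [0.0299 0.0725 0.0283 0.0709] ang [-99.0847 165.8386  77.8519 -12.9228]
brushhead [0.4878 0.0205] L [0.1156 0.0442 0.1145 0.0406] ang [-92.4702 174.044   85.7449  -4.6132]
brushhandle [ 0.4798 -0.0734] L [0.0715 0.0281 0.0715 0.025 ] ang [-91.6388 173.9028  85.9057  -6.5298]
lid [0.5876 0.0412 0.119 ] [np.float64(0.03183802145165776), np.float64(0.0319061039251637)]
dish [ 0.6483 -0.0161  0.042 ] [np.float64(0.029904667530315017), np.float64(0.030094182369474216)]
roundpad [0.5909 0.0437 0.014 ] [np.float64(0.043114333490689355), np.float64(0.04317763445905307)]
scene lid [0.5894 0.0417 0.119 ] dish [ 0.6473 -0.0153  0.042 ]
head [ 0.5804 -0.077   0.192 ]
```

View pics/mb.png

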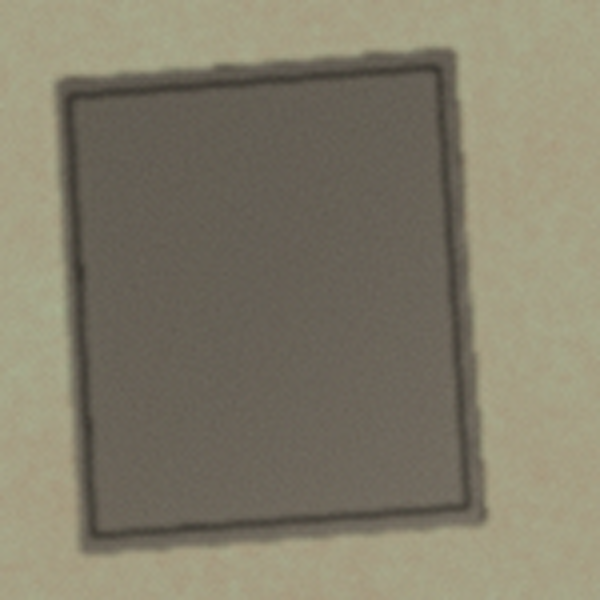

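View pics/bd.png

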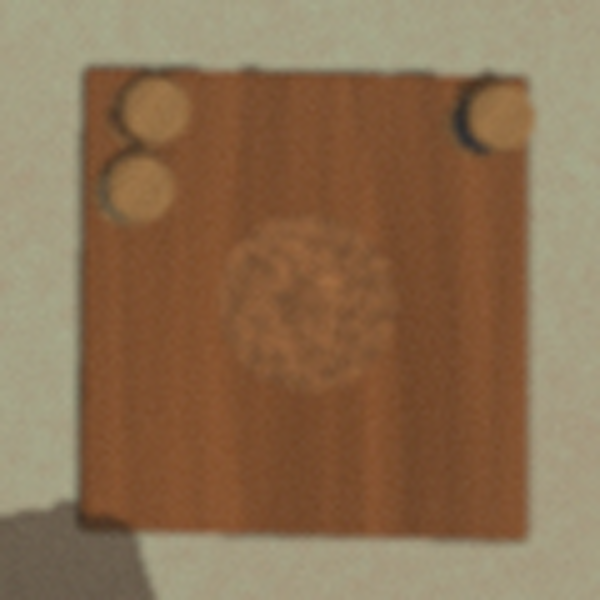

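```bash
cat >> h.py <<'E'
def plan(x,y,z,yaw=None,n=None):
    """yaw: world angle of tool z (jaw axis), mod 180, deg; z is TCP height. prints delta in tool frame"""
    s=manip.read_state(); R=Ro.from_rotvec(s["tool_rot"]).as_matrix(); p=s["tcp_pos"]
    cur=np.degrees(np.arctan2(R[1,2],R[0,2]))
    d=0 if yaw is None else (yaw-cur+90)%180-90
    # turned about tool x (down): +wx turns world yaw by -wx
    dp=R.T@(np.array([x,y,z])-p)*1000
    print("t",round(s["clock"],2),"pos",p.round(4),"jaw",round(cur,1),"tilt",np.degrees(R[2,1:]).round(2),"open",round(s["opening"]*1000,1),"F",s["contact_force"].round(1),"q",s["joint_positions"].round(2))
    print(" dp now-frame",dp.round(1),"wx total",round(-np.radians(d),3))
    # dp in frame after turning
    R2=R@Ro.from_rotvec([-np.radians(d),0,0]).as_matrix()
    print(" dp turned-frame",(R2.T@(np.array([x,y,z])-p)*1000).round(1))
E
python3 - <<'E'
from h import *
np.set_printoptions(precision=4,suppress=True)
c=eyes.camera("top")
for n,o,f,ps,z in(("mat",(110,180),4,[(58,80),(455,50),(484,520),(84,550)],.004),("board",(410,180),5,[(84,68),(528,76),(526,540),(80,524)],.012),("cork",(410,180),5,[(309,304)],.012)):
    P=np.array([ray(c,(np.array(p)+.5)/f-.5+o,z)[:2] for p in ps]); e=np.diff(np.vstack([P,P[:1]]),axis=0)
    print(n,P.mean(0),np.linalg.norm(e,axis=1),np.degrees(np.arctan2(e[:,1],e[:,0])))
s=manip.read_state(); print(Ro.from_rotvec(s["tool_rot"]).as_matrix())
plan(.4865,.003,.15,-4)
E
```

```text
mat [0.5103 0.3181] [0.2191 0.2561 0.2176 0.2566] [ -86.1931 -176.2603   93.9506    4.0643]
board [ 0.5367 -0.3155] [0.1902 0.1986 0.189  0.1959] [-91.5732 178.0163  87.5989  -1.6443]
cork [ 0.5353 -0.3175] [0.] [0.]
[[-0.      0.948   0.3182]
 [ 0.0002  0.3182 -0.948 ]
 [-1.      0.0001 -0.0002]]
t 0.35 pos [ 0.175  -0.5213  0.2312] jaw -71.4 tilt [ 0.   -0.01] open 85.0 F [0.  0.4 0.4] q [-1.31  0.3   1.52  0.    1.32 -0.07]
 dp now-frame [  81.3  462.2 -397.9] wx total -1.177
 dp turned-frame [ 81.3 544.8 274.2]
```

Sizes agree to within about 4 mm (mat 219x256, board 190x198). Starting with the brush.

Call:
step_arm(targets=[{"dp": [0, 0, 0], "angular": [-0.168, 0, 0]}, {"dp": [0, 0, 0], "angular": [-0.168, 0, 0]}, {"dp": [0, 0, 0], "angular": [-0.168, 0, 0]}, {"dp": [0, 0, 0], "angular": [-0.168, 0, 0]}, {"dp": [0, 0, 0], "angular": [-0.168, 0, 0]}, {"dp": [0, 0, 0], "angular": [-0.168, 0, 0]}, {"dp": [0, 0, 0], "angular": [-0.169, 0, 0]}], hand=85)

```text
clock: 1.23
tcp_pos: [0.175, -0.5214, 0.2312]
tool_rot: [0.051, 1.57, -0.051]
contact_force: [-1.0, -0.2, -1.3]
opening: 0.0849
```

Call:
step_arm(targets=[{"dp": [0, 50, 25], "angular": [0, 0, 0]}, {"dp": [0, 50, 25], "angular": [0, 0, 0]}, {"dp": [0, 50, 25], "angular": [0, 0, 0]}, {"dp": [0, 50, 25], "angular": [0, 0, 0]}, {"dp": [0, 50, 25], "angular": [0, 0, 0]}, {"dp": [0, 50, 25], "angular": [0, 0, 0]}, {"dp": [0, 50, 25], "angular": [0, 0, 0]}, {"dp": [0, 50, 25], "angular": [0, 0, 0]}])

```text
clock: 2.22
tcp_pos: [0.4031, -0.1347, 0.2315]
tool_rot: [0.055, 1.569, -0.055]
contact_force: [-0.1, -0.3, -0.1]
opening: 0.0852
```

Call:
step_arm(targets=[{"dp": [10, 50, 25], "angular": [0, 0, 0]}, {"dp": [20, 50, 25], "angular": [0, 0, 0]}, {"dp": [20, 45, 24], "angular": [0, 0, 0]}, {"dp": [20, 0, 0], "angular": [0, 0, 0]}, {"dp": [11, 0, 0], "angular": [0, 0, 0]}])

```text
clock: 2.85
tcp_pos: [0.4861, 0.0035, 0.1493]
tool_rot: [0.054, 1.571, -0.054]
contact_force: [0.3, -0.0, 0.3]
opening: 0.0844
```

Run:
```python
from h import *
plan(.4865,.003,.018,-4)
crop("top",240,130,180,170,4,"t2.png")
```

```text
t 2.85 pos [0.4861 0.0035 0.1493] jaw -4.0 tilt [-0.   -0.08] open 84.4 F [ 0.3 -0.   0.3] q [-0.07  0.25  1.79 -0.    1.1   0.  ]
 dp now-frame [131.3  -0.4   0.6] wx total 0.001
 dp turned-frame [131.3  -0.4   0.6]
```

Call:
step_arm(targets=[{"dp": [35, 0, 0], "angular": [0, 0, 0]}, {"dp": [35, 0, 0], "angular": [0, 0, 0]}, {"dp": [35, 0, 0], "angular": [0, 0, 0]}, {"dp": [20, 0, 0], "angular": [0, 0, 0]}, {"dp": [6, 0, 0], "angular": [0, 0, 0]}, {"dp": [0, 0, 0], "angular": [0, 0, 0]}])

```text
clock: 3.65
tcp_pos: [0.4868, 0.0028, 0.0199]
tool_rot: [0.055, 1.569, -0.055]
contact_force: [-0.0, 1.0, -0.0]
opening: 0.085
```

Call:
step_arm(targets=[{"dp": [0, 0, 0], "angular": [0, 0, 0]}, {"dp": [0, 0, 0], "angular": [0, 0, 0]}, {"dp": [0, 0, 0], "angular": [0, 0, 0]}, {"dp": [0, 0, 0], "angular": [0, 0, 0]}, {"dp": [0, 0, 0], "angular": [0, 0, 0]}, {"dp": [0, 0, 0], "angular": [0, 0, 0]}], hand=30)

```text
clock: 4.4
tcp_pos: [0.4868, 0.0031, 0.0201]
tool_rot: [0.055, 1.569, -0.055]
contact_force: [-2.9, -0.1, 8.7]
opening: 0.0409
```

Run:
```python
from h import *
plan(.4865,.003,.12,-4)
```

```text
t 4.4 pos [0.4868 0.0031 0.0201] jaw -4.0 tilt [-0.    0.06] open 40.9 F [-2.9 -0.1  8.7] q [-0.07  0.46  1.87 -0.    0.81  0.  ]
 dp now-frame [-99.9  -0.1  -0.2] wx total -0.0
 dp turned-frame [-99.9  -0.1  -0.2]
```

Call:
step_arm(targets=[{"dp": [-20, 0, 0], "angular": [0, 0, 0]}, {"dp": [-40, 0, 0], "angular": [0, 0, 0]}, {"dp": [-40, 0, 0], "angular": [-0.14, 0, 0]}])

```text
clock: 4.78
tcp_pos: [0.4862, 0.0031, 0.1205]
tool_rot: [-0.057, 1.57, 0.057]
contact_force: [0.8, -0.2, -1.6]
opening: 0.0409
```

Run:
```python
from h import *
plan(.424,.332,.06,4)
```

```text
t 4.78 pos [0.4862 0.0031 0.1205] jaw 4.2 tilt [ 0.   -0.02] open 40.9 F [ 0.8 -0.2 -1.6] q [-0.07  0.29  1.82 -0.    1.04 -0.14]
 dp now-frame [ 60.5 332.5 -38.1] wx total 0.003
 dp turned-frame [ 60.5 332.4 -39.1]
```

Call:
step_arm(targets=[{"dp": [0, 40, -5], "angular": [0, 0, 0]}, {"dp": [0, 50, -6], "angular": [0, 0, 0]}, {"dp": [0, 50, -6], "angular": [0, 0, 0]}, {"dp": [0, 50, -6], "angular": [0, 0, 0]}, {"dp": [10, 50, -6], "angular": [0, 0, 0]}, {"dp": [15, 50, -6], "angular": [0, 0, 0]}, {"dp": [15, 42, -4], "angular": [0, 0, 0]}, {"dp": [20, 0, 0], "angular": [0, 0, 0]}])

```text
clock: 5.78
tcp_pos: [0.4236, 0.334, 0.059]
tool_rot: [-0.057, 1.569, 0.058]
contact_force: [0.2, -0.0, -1.9]
opening: 0.0409
```

Run:
```python
from h import *
plan(.424,.332,.0115,4)
```

```text
t 5.78 pos [0.4236 0.334  0.059 ] jaw 4.2 tilt [0.04 0.05] open 40.9 F [ 0.2 -0.  -1.9] q [0.6  0.48 1.71 0.   0.95 0.53]
 dp now-frame [47.5 -2.1  0.2] wx total 0.003
 dp turned-frame [47.5 -2.1  0.2]
```

Call:
step_arm(targets=[{"dp": [25, -2, 0], "angular": [0, 0, 0]}, {"dp": [15, 0, 0], "angular": [0, 0, 0]}, {"dp": [7, 0, 0], "angular": [0, 0, 0]}, {"dp": [1, 0, 0], "angular": [0, 0, 0]}, {"dp": [0, 0, 0], "angular": [0, 0, 0]}])

```text
clock: 6.4
tcp_pos: [0.4248, 0.3297, 0.0119]
tool_rot: [-0.054, 1.569, 0.055]
contact_force: [-0.5, -0.4, -0.3]
opening: 0.0411
```

Call:
step_arm(targets=[{"dp": [0, 0, 0], "angular": [0, 0, 0]}, {"dp": [0, 0, 0], "angular": [0, 0, 0]}, {"dp": [0, 0, 0], "angular": [0, 0, 0]}, {"dp": [0, 0, 0], "angular": [0, 0, 0]}, {"dp": [-10, 0, 0], "angular": [0, 0, 0]}, {"dp": [-30, 0, 0], "angular": [0, 0, 0]}, {"dp": [-50, 0, 0], "angular": [0, 0, 0]}, {"dp": [-50, 0, 0], "angular": [0, 0, 0]}], hand=85)

```text
clock: 7.4
tcp_pos: [0.4243, 0.3294, 0.1535]
tool_rot: [-0.055, 1.57, 0.055]
contact_force: [0.2, 0.2, -0.5]
opening: 0.085
```

Run:
```python
from h import *
plan(.588,.0415,.18,-4)
c=crop("top",110,140,300,190,2.6,"t3.png")
```

```text
t 7.4 pos [0.4243 0.3294 0.1535] jaw 4.0 tilt [0.   0.01] open 85.0 F [ 0.2  0.2 -0.5] q [ 0.59  0.35  1.65 -0.    1.15  0.52]
 dp now-frame [ -26.5 -298.7  143.2] wx total 0.14
 dp turned-frame [ -26.5 -275.8  183.4]
```

View pics/t3.png

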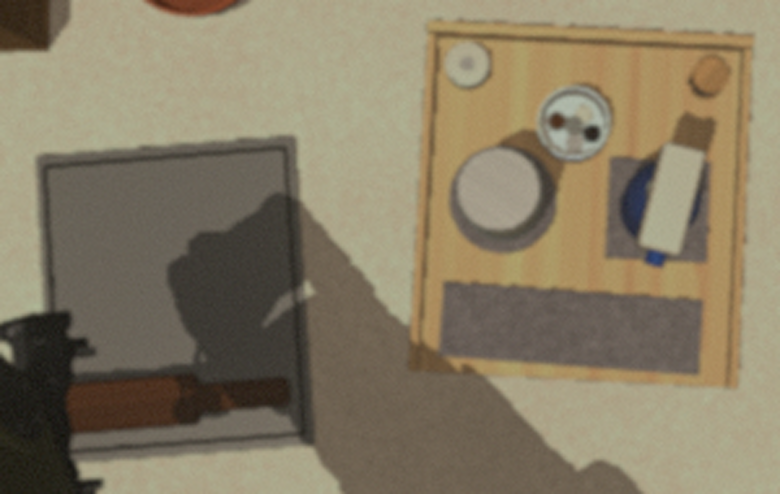

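Call:
step_arm(targets=[{"dp": [-26, 0, 0], "angular": [0.14, 0, 0]}, {"dp": [0, -40, 26], "angular": [0, 0, 0]}, {"dp": [0, -40, 26], "angular": [0, 0, 0]}, {"dp": [0, -40, 26], "angular": [0, 0, 0]}, {"dp": [0, -40, 26], "angular": [0, 0, 0]}, {"dp": [0, -40, 26], "angular": [0, 0, 0]}, {"dp": [0, -40, 26], "angular": [0, 0, 0]}, {"dp": [0, -36, 27], "angular": [0, 0, 0]}])

```text
clock: 8.45
tcp_pos: [0.5883, 0.0399, 0.1779]
tool_rot: [0.055, 1.569, -0.055]
contact_force: [0.5, 0.8, 0.1]
opening: 0.0851
```

Call:
step_arm(targets=[{"dp": [20, 0, 0], "angular": [0, 0, 0]}, {"dp": [10, 0, 0], "angular": [0, 0, 0]}, {"dp": [0, 0, 0], "angular": [0, 0, 0]}])

```text
clock: 8.82
tcp_pos: [0.5873, 0.0418, 0.147]
tool_rot: [0.055, 1.571, -0.055]
contact_force: [-0.7, 0.2, 0.3]
opening: 0.0851
```

Run:
```python
from h import *
plan(.588,.0415,.095,-4)
c=crop("scene",200,110,200,200,3,"s4.png")
```

```text
t 8.82 pos [0.5873 0.0418 0.147 ] jaw -4.0 tilt [-0.   -0.06] open 85.1 F [-0.7  0.2  0.3] q [0.01 0.46 1.5  0.   1.18 0.08]
 dp now-frame [52.  -0.3  0.8] wx total 0.0
 dp turned-frame [52.  -0.3  0.8]
```

View pics/s4.png

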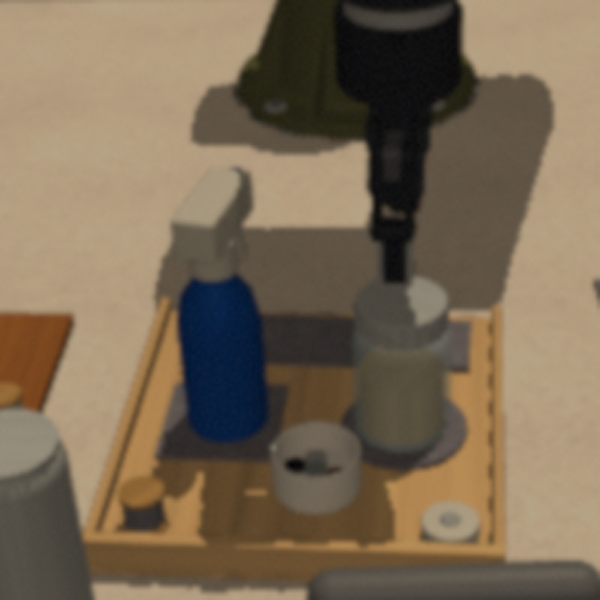

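The gripper is centred above the lid (finger at column 395, lid centre at 402).

Call:
step_arm(targets=[{"dp": [25, 0, 1], "angular": [0, 0, 0]}, {"dp": [18, 0, 0], "angular": [0, 0, 0]}, {"dp": [9, 0, 0], "angular": [0, 0, 0]}, {"dp": [0, 0, 0], "angular": [0, 0, 0]}])

```text
clock: 9.38
tcp_pos: [0.5886, 0.0415, 0.0951]
tool_rot: [0.055, 1.571, -0.055]
contact_force: [-0.1, -0.5, -0.2]
opening: 0.0849
```

Call:
step_arm(targets=[{"dp": [0, 0, 0], "angular": [0, 0, 0]}, {"dp": [0, 0, 0], "angular": [0, 0, 0]}, {"dp": [0, 0, 0], "angular": [0, 0, 0]}, {"dp": [0, 0, 0], "angular": [0, 0, 0]}, {"dp": [0, 0, 0], "angular": [0, 0, 0]}], hand=50)

```text
clock: 10.0
tcp_pos: [0.589, 0.0414, 0.0966]
tool_rot: [0.055, 1.569, -0.055]
contact_force: [-3.3, -0.0, 6.6]
opening: 0.0604
```

Call:
step_arm(targets=[{"dp": [-5, 0, 0], "angular": [0, 0, 0]}, {"dp": [-10, 0, 0], "angular": [0, 0, 0]}, {"dp": [-20, 0, 0], "angular": [0, 0, 0]}, {"dp": [0, 0, 0], "angular": [0, 0, 0]}])

```text
clock: 10.5
tcp_pos: [0.5894, 0.0414, 0.132]
tool_rot: [0.055, 1.567, -0.055]
contact_force: [0.3, -0.2, -3.6]
opening: 0.0601
```

Run:
```python
from h import *
print(np.array([.51,.318])+[[.05*.9976-.05*.0698,.05*.0698+.05*.9976],[.06*.9976+.055*.0698,.06*.0698-.055*.9976]])
plan(.556,.371,.15,4)
c=crop("scene",200,110,200,200,3,"s5.png")
```

```text
[[0.55639  0.37137 ]
 [0.573695 0.26732 ]]
t 10.5 pos [0.5894 0.0414 0.132 ] jaw -4.0 tilt [0.01 0.17] open 60.1 F [ 0.3 -0.2 -3.6] q [0.01 0.48 1.51 0.   1.15 0.08]
 dp now-frame [-18.1 326.5 -56.4] wx total -0.14
 dp turned-frame [-18.1 331.2 -10.3]
```

View pics/s5.png

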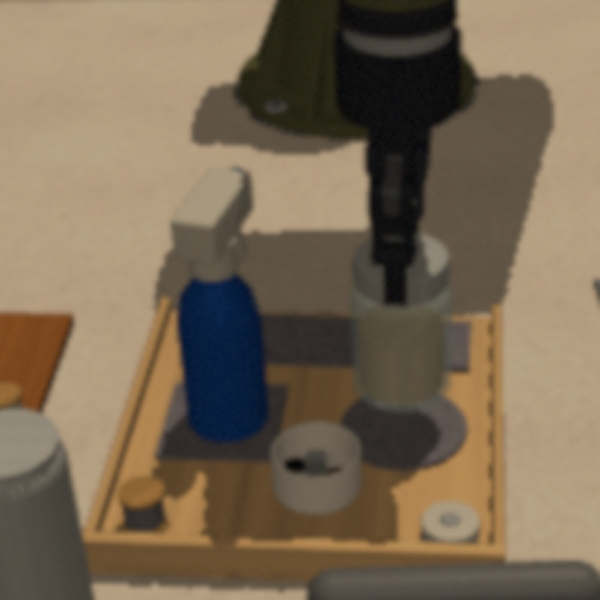

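Call:
step_arm(targets=[{"dp": [-18, 0, 0], "angular": [-0.14, 0, 0]}, {"dp": [0, 35, 0], "angular": [0, 0, 0]}, {"dp": [0, 48, 0], "angular": [0, 0, 0]}, {"dp": [0, 48, -2], "angular": [0, 0, 0]}, {"dp": [0, 48, -2], "angular": [0, 0, 0]}, {"dp": [0, 48, -2], "angular": [0, 0, 0]}, {"dp": [0, 48, -2], "angular": [0, 0, 0]}, {"dp": [0, 38, -2], "angular": [0, 0, 0]}])

```text
clock: 11.55
tcp_pos: [0.556, 0.3546, 0.1471]
tool_rot: [-0.056, 1.571, 0.055]
contact_force: [0.8, 0.5, -4.0]
opening: 0.0603
```

Call:
step_arm(targets=[{"dp": [0, 18, 0], "angular": [0, 0, 0]}, {"dp": [20, 0, 0], "angular": [0, 0, 0]}, {"dp": [20, 0, 0], "angular": [0, 0, 0]}, {"dp": [0, 0, 0], "angular": [0, 0, 0]}])

```text
clock: 12.05
tcp_pos: [0.555, 0.3691, 0.1053]
tool_rot: [-0.056, 1.574, 0.052]
contact_force: [1.1, 0.1, -2.9]
opening: 0.0599
```

Run:
```python
from h import *
plan(.556,.371,.0875,4)
```

```text
t 12.05 pos [0.555  0.3691 0.1053] jaw 3.9 tilt [-0.13 -0.24] open 59.9 F [ 1.1  0.1 -2.9] q [ 0.53  0.68  1.27 -0.    1.2   0.46]
 dp now-frame [17.8  1.8  1.2] wx total -0.001
 dp turned-frame [17.8  1.8  1.2]
```

Call:
step_arm(targets=[{"dp": [10, 1, 0], "angular": [0, 0, 0]}, {"dp": [6, 0, 0], "angular": [0, 0, 0]}, {"dp": [2, 0, 0], "angular": [0, 0, 0]}, {"dp": [0, 0, 0], "angular": [0, 0, 0]}])

```text
clock: 12.55
tcp_pos: [0.5555, 0.3719, 0.0904]
tool_rot: [-0.055, 1.57, 0.055]
contact_force: [-0.1, 1.4, -4.4]
opening: 0.06
```

Call:
step_arm(targets=[{"dp": [0, 0, 0], "angular": [0, 0, 0]}, {"dp": [0, 0, 0], "angular": [0, 0, 0]}, {"dp": [0, 0, 0], "angular": [0, 0, 0]}, {"dp": [0, 0, 0], "angular": [0, 0, 0]}, {"dp": [-20, 0, 0], "angular": [0, 0, 0]}, {"dp": [-50, 0, 0], "angular": [0, 0, 0]}, {"dp": [-50, 0, 0], "angular": [0, 0, 0]}, {"dp": [-40, 0, 0], "angular": [0, 0, 0]}], hand=85)

```text
clock: 13.55
tcp_pos: [0.5555, 0.3719, 0.2544]
tool_rot: [-0.054, 1.567, 0.056]
contact_force: [0.3, -0.2, 0.6]
opening: 0.0846
```

Run:
```python
from h import *
plan(.579,-.080,.25,77)
c=crop("scene",200,110,360,200,2.2,"s6.png")
```

```text
t 13.55 pos [0.5555 0.3719 0.2544] jaw 4.0 tilt [0.08 0.16] open 84.6 F [ 0.3 -0.2  0.6] q [0.54 0.56 1.1  0.   1.48 0.47]
 dp now-frame [   3.8 -452.4   -8.2] wx total -1.274
 dp turned-frame [   3.8 -124.5 -435. ]
```

View pics/s6.png

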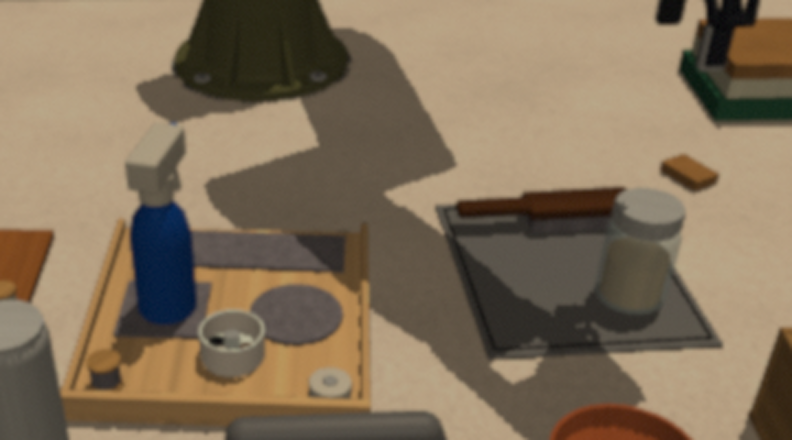

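Brush and jar stand on the mat, and the round and long pads are now clear. I'll re-measure the pads from the top view.

Run:
```python
from h import *
np.set_printoptions(precision=4,suppress=True)
c=crop("top",260,140,150,150,4,"t7.png")
im=cv2.resize(c["color"][140:290,260:410],None,fx=4,fy=4,interpolation=2)
h=cv2.cvtColor(im,cv2.COLOR_RGB2HSV); m=((h[:,:,1]<70)&(h[:,:,2]<140)).astype(np.uint8)*255
m=cv2.morphologyEx(m,cv2.MORPH_OPEN,np.ones((7,7))); cv2.imwrite("pics/m7.png",m)
F=lambda p:(np.array(p)+.5)/4-.5+[260,140]
for k in cv2.findContours(m,0,1)[0]:
    if cv2.contourArea(k)<3000: continue
    (u,v),wh,a=cv2.minAreaRect(k); M=cv2.moments(k); g=(M["m10"]/M["m00"],M["m01"]/M["m00"])
    B=np.array([ray(c,F(p),.014)[:2] for p in cv2.boxPoints(((u,v),wh,a))]); e=np.diff(B,axis=0)
    print(cv2.boundingRect(k),ray(c,F((u,v)),.014),ray(c,F(g),.014),np.linalg.norm(e,axis=1),np.degrees(np.arctan2(e[:,1],e[:,0])))
```

```text
(78, 438, 401, 136) [ 0.4831 -0.0127  0.014 ] [ 0.4832 -0.0131  0.014 ] [0.0606 0.2123 0.0603] [ -4.3697 -94.6078 174.9784]
(422, 251, 69, 151) [ 0.5786 -0.1098  0.014 ] [ 0.5687 -0.1161  0.014 ] [0.082  0.0336 0.082 ] [ -4.7134 -94.534  175.1838]
(334, 244, 80, 154) [ 0.5816 -0.0642  0.014 ] [ 0.5837 -0.0618  0.014 ] [0.0817 0.0395 0.0816] [ -3.9426 -93.9042 175.936 ]
(94, 226, 160, 161) [0.5903 0.0429 0.014 ] [0.5902 0.0428 0.014 ] [0.0859 0.0865 0.0855] [-90.5243 179.5494  89.5566]
```

View pics/t7.png

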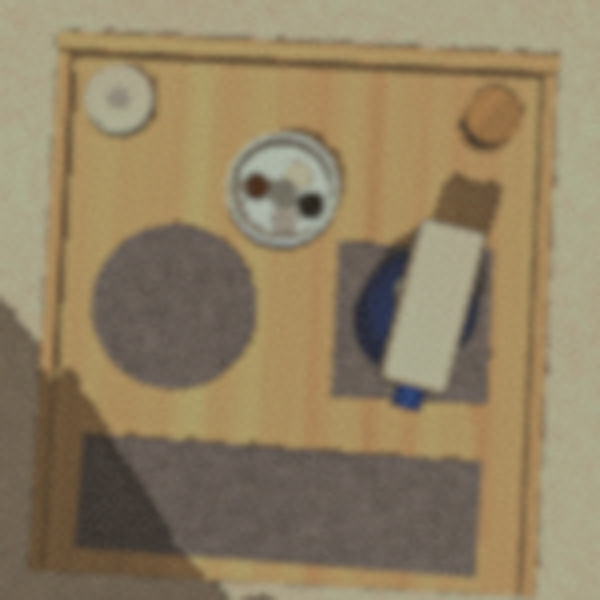

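Call:
step_arm(targets=[{"dp": [0, 0, 0], "angular": [-0.182, 0, 0]}, {"dp": [0, 0, 0], "angular": [-0.182, 0, 0]}, {"dp": [0, 0, 0], "angular": [-0.182, 0, 0]}, {"dp": [0, 0, 0], "angular": [-0.182, 0, 0]}, {"dp": [0, 0, 0], "angular": [-0.182, 0, 0]}, {"dp": [0, 0, 0], "angular": [-0.182, 0, 0]}, {"dp": [0, 0, 0], "angular": [-0.182, 0, 0]}])

```text
clock: 14.52
tcp_pos: [0.5554, 0.3718, 0.2509]
tool_rot: [-1.045, 1.305, 1.045]
contact_force: [0.2, 0.2, 0.3]
opening: 0.0853
```

Call:
step_arm(targets=[{"dp": [0, -14, -49], "angular": [0, 0, 0]}, {"dp": [0, -14, -49], "angular": [0, 0, 0]}, {"dp": [0, -14, -49], "angular": [0, 0, 0]}, {"dp": [0, -14, -49], "angular": [0, 0, 0]}, {"dp": [0, -14, -49], "angular": [0, 0, 0]}, {"dp": [0, -14, -49], "angular": [0, 0, 0]}, {"dp": [0, -14, -49], "angular": [0, 0, 0]}, {"dp": [0, -14, -49], "angular": [0, 0, 0]}])

```text
clock: 15.52
tcp_pos: [0.5762, -0.0369, 0.251]
tool_rot: [-1.041, 1.308, 1.04]
contact_force: [0.7, 0.2, 0.2]
opening: 0.085
```

Call:
step_arm(targets=[{"dp": [0, -12, -40], "angular": [0, 0, 0]}, {"dp": [0, 0, 0], "angular": [0, 0, 0]}, {"dp": [0, 0, 0], "angular": [0, 0, 0]}])

```text
clock: 15.9
tcp_pos: [0.5791, -0.0765, 0.2506]
tool_rot: [-1.04, 1.308, 1.04]
contact_force: [-0.1, -0.1, -0.6]
opening: 0.0852
```

Run:
```python
from h import *
plan(.579,-.080,.162,77)
c=crop("scene",200,60,200,200,3,"s8.png")
c=crop("top",300,140,150,150,4,"t8.png")
```

```text
t 15.9 pos [ 0.5791 -0.0765  0.2506] jaw 77.0 tilt [-0.01  0.01] open 85.2 F [-0.1 -0.1 -0.6] q [-0.19  0.36  1.39  0.    1.39 -1.54]
 dp now-frame [88.6 -0.7 -3.4] wx total 0.0
 dp turned-frame [88.6 -0.7 -3.4]
```

View pics/s8.png

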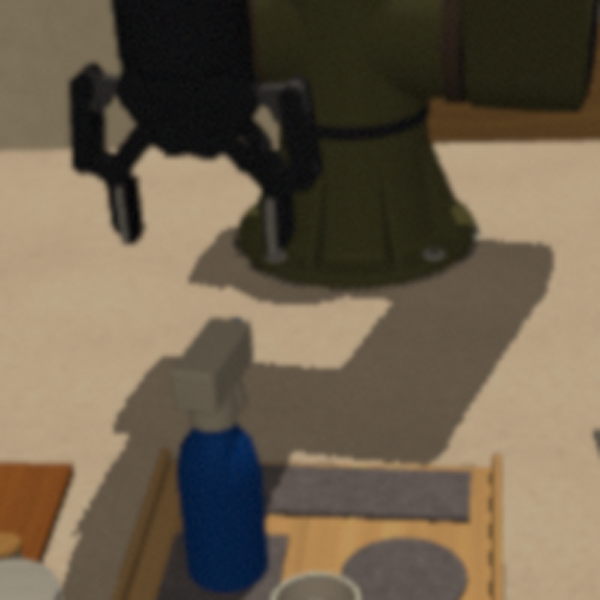

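Head block centred about column 213, fingers around 200; it lies well inside the opening. Descending to grip the head.

Call:
step_arm(targets=[{"dp": [30, 0, -2], "angular": [0, 0, 0]}, {"dp": [30, 0, 0], "angular": [0, 0, 0]}, {"dp": [20, 0, 0], "angular": [0, 0, 0]}, {"dp": [10, 0, 0], "angular": [0, 0, 0]}, {"dp": [0, 0, 0], "angular": [0, 0, 0]}])

```text
clock: 16.62
tcp_pos: [0.5787, -0.0784, 0.1602]
tool_rot: [-1.041, 1.308, 1.041]
contact_force: [0.1, -1.0, 0.1]
opening: 0.0848
```

Run:
```python
from h import *
plan(.579,-.080,.162,77)
c=crop("scene",200,60,200,200,3,"s9.png")
```

```text
t 16.62 pos [ 0.5787 -0.0784  0.1602] jaw 77.0 tilt [0.03 0.  ] open 84.8 F [ 0.1 -1.   0.1] q [-0.2   0.44  1.5   0.    1.2  -1.54]
 dp now-frame [-1.8 -0.6 -1.5] wx total 0.001
 dp turned-frame [-1.8 -0.6 -1.5]
```

View pics/s9.png

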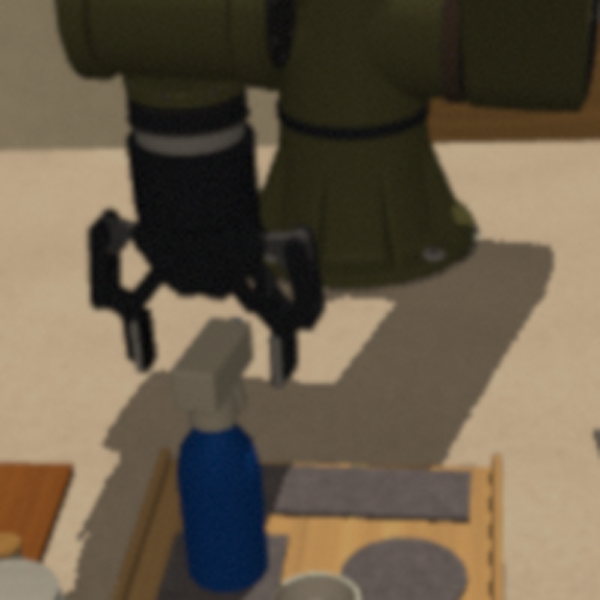

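The head (columns 175–250) sits midway between the fingers (140–280).

Call:
step_arm(targets=[{"dp": [0, 0, 0], "angular": [0, 0, 0]}, {"dp": [0, 0, 0], "angular": [0, 0, 0]}, {"dp": [0, 0, 0], "angular": [0, 0, 0]}, {"dp": [0, 0, 0], "angular": [0, 0, 0]}, {"dp": [0, 0, 0], "angular": [0, 0, 0]}, {"dp": [0, 0, 0], "angular": [0, 0, 0]}, {"dp": [0, 0, 0], "angular": [0, 0, 0]}], hand=20)

```text
clock: 17.55
tcp_pos: [0.5789, -0.0791, 0.1608]
tool_rot: [-1.041, 1.307, 1.04]
contact_force: [-0.7, -0.1, 6.5]
opening: 0.0294
```

Call:
step_arm(targets=[{"dp": [-5, 0, 0], "angular": [0, 0, 0]}, {"dp": [-15, 0, 0], "angular": [0, 0, 0]}, {"dp": [-30, 0, 0], "angular": [0, 0, 0]}, {"dp": [-15, 0, 0], "angular": [0, 0, 0]}, {"dp": [0, 0, 0], "angular": [0, 0, 0]}])

```text
clock: 18.18
tcp_pos: [0.579, -0.079, 0.2263]
tool_rot: [-1.042, 1.307, 1.039]
contact_force: [-0.8, -0.3, -2.7]
opening: 0.0296
```

Run:
```python
from h import *
plan(.574,.267,.22,94)
c=crop("scene",200,60,200,250,2.4,"s10.png")
```

```text
t 18.18 pos [ 0.579  -0.079   0.2263] jaw 77.0 tilt [-0.11  0.01] open 29.6 F [-0.8 -0.3 -2.7] q [-0.2   0.38  1.43  0.    1.33 -1.54]
 dp now-frame [  6.2  82.7 336. ] wx total -0.297
 dp turned-frame [  6.2 -19.1 345.5]
```

View pics/s10.png

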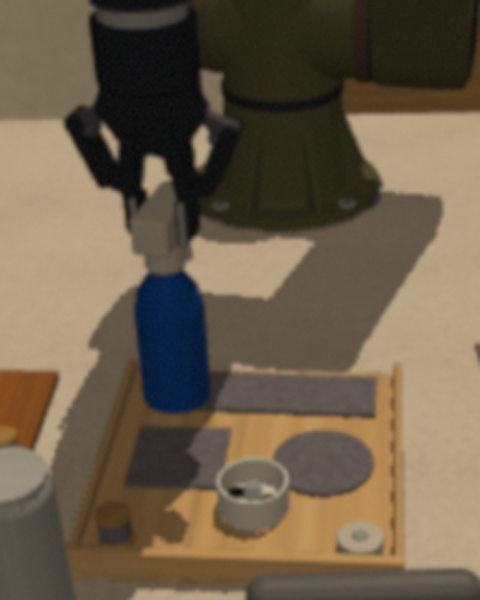

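Call:
step_arm(targets=[{"dp": [0, 7, 28], "angular": [0, 0, 0]}, {"dp": [0, 11, 45], "angular": [0, 0, 0]}, {"dp": [0, 11, 45], "angular": [0, 0, 0]}, {"dp": [0, 11, 45], "angular": [0, 0, 0]}, {"dp": [0, 11, 45], "angular": [0, 0, 0]}, {"dp": [0, 11, 45], "angular": [0, 0, 0]}, {"dp": [0, 11, 45], "angular": [0, 0, 0]}, {"dp": [0, 8, 28], "angular": [0, 0, 0]}])

```text
clock: 19.23
tcp_pos: [0.5724, 0.2589, 0.2236]
tool_rot: [-1.041, 1.31, 1.042]
contact_force: [0.9, -0.9, -2.8]
opening: 0.029
```

Call:
step_arm(targets=[{"dp": [10, 2, 10], "angular": [0, 0, 0]}, {"dp": [20, 0, 0], "angular": [0, 0, 0]}, {"dp": [20, 0, 0], "angular": [0, 0, 0]}, {"dp": [0, 0, 0], "angular": [0, 0, 0]}])

```text
clock: 19.73
tcp_pos: [0.5727, 0.266, 0.1726]
tool_rot: [-1.04, 1.313, 1.042]
contact_force: [-0.1, 0.6, -1.6]
opening: 0.029
```

Run:
```python
from h import *
plan(.574,.267,.152,77)
```

```text
t 19.73 pos [0.5727 0.266  0.1726] jaw 77.0 tilt [ 0.21 -0.16] open 29.0 F [-0.1  0.6 -1.6] q [ 0.38  0.53  1.33 -0.    1.28 -0.97]
 dp now-frame [20.6 -1.2  1.3] wx total -0.001
 dp turned-frame [20.6 -1.2  1.3]
```

Call:
step_arm(targets=[{"dp": [10, 0, 0], "angular": [0, 0, 0]}, {"dp": [6, 0, 0], "angular": [0, 0, 0]}, {"dp": [3, 0, 0], "angular": [0, 0, 0]}, {"dp": [2, 0, 0], "angular": [0, 0, 0]}, {"dp": [0, 0, 0], "angular": [0, 0, 0]}, {"dp": [0, 0, 0], "angular": [0, 0, 0]}])

```text
clock: 20.48
tcp_pos: [0.5735, 0.2672, 0.1545]
tool_rot: [-1.041, 1.308, 1.04]
contact_force: [-0.8, 0.2, -1.0]
opening: 0.0294
```

Run:
```python
from h import *
plan(.574,.267,.152,77)
c=crop("scene",370,100,200,200,3,"s11.png")
```

```text
t 20.48 pos [0.5735 0.2672 0.1545] jaw 77.0 tilt [-0.02  0.01] open 29.4 F [-0.8  0.2 -1. ] q [ 0.38  0.55  1.35 -0.    1.24 -0.97]
 dp now-frame [ 2.5 -0.5 -0.1] wx total 0.0
 dp turned-frame [ 2.5 -0.5 -0.1]
```

View pics/s11.png

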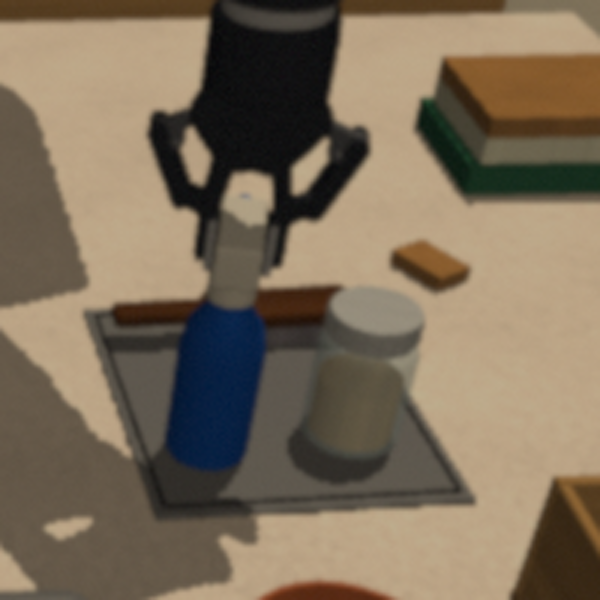

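Run:
```python
from h import *
c=eyes.camera("scene")
for z in(.004,.1,.15,.18): print(z,(proj(c,[.5745,.266,z])-[370,100])*3)
```

```text
0.004 [204.93391709 451.88151968]
0.1 [222.98505997 340.34864621]
0.15 [233.26816669 276.8122569 ]
0.18 [239.76122606 236.69349134]
```

The projected vertical runs from (205,452) to (240,237), which matches the bottle, so it's upright. Lowering the last few mm and releasing.

Call:
step_arm(targets=[{"dp": [2, 0, 0], "angular": [0, 0, 0]}, {"dp": [1, 0, 0], "angular": [0, 0, 0]}, {"dp": [0, 0, 0], "angular": [0, 0, 0]}])

```text
clock: 20.95
tcp_pos: [0.5734, 0.2671, 0.1511]
tool_rot: [-1.04, 1.308, 1.041]
contact_force: [-0.2, -0.2, -2.6]
opening: 0.0298
```

Call:
step_arm(targets=[{"dp": [0, 0, 0], "angular": [0, 0, 0]}, {"dp": [0, 0, 0], "angular": [0, 0, 0]}, {"dp": [0, 0, 0], "angular": [0, 0, 0]}, {"dp": [0, 0, 0], "angular": [0, 0, 0]}, {"dp": [-20, 0, 0], "angular": [0, 0, 0]}, {"dp": [-40, 0, 0], "angular": [0, 0, 0]}, {"dp": [-40, 0, 0], "angular": [0, 0, 0]}], hand=85)

```text
clock: 21.82
tcp_pos: [0.5733, 0.2671, 0.2524]
tool_rot: [-1.04, 1.308, 1.041]
contact_force: [0.9, -0.1, -0.0]
opening: 0.0849
```

Run:
```python
from h import *
plan(.648,-.016,.15,86)
c=crop("scene",200,60,360,250,2.2,"s12.png")
```

```text
t 21.82 pos [0.5733 0.2671 0.2524] jaw 77.0 tilt [ 0.02 -0.01] open 84.9 F [ 0.9 -0.1 -0. ] q [ 0.38  0.47  1.23  0.    1.43 -0.97]
 dp now-frame [ 102.4 -136.5 -259. ] wx total -0.157
 dp turned-frame [ 102.4  -94.3 -277.2]
```

View pics/s12.png

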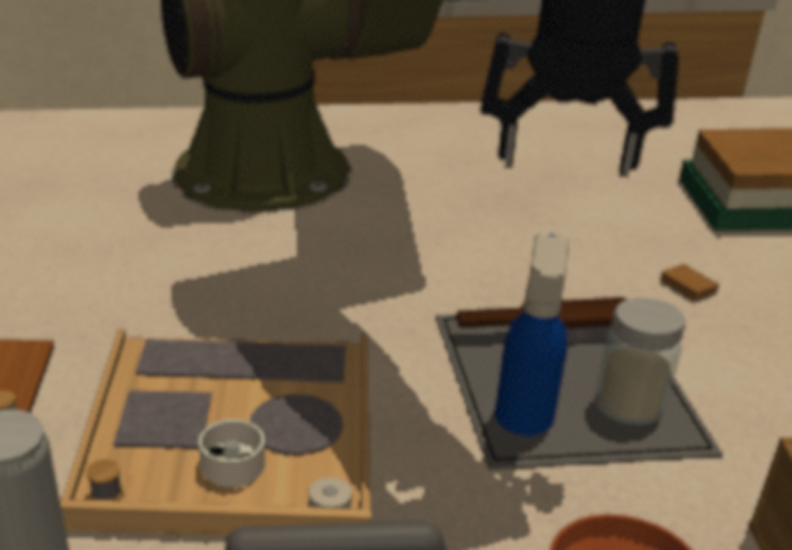

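All three stand on the mat and the dish is free. Next, the dish.

Call:
step_arm(targets=[{"dp": [0, 0, 0], "angular": [-0.157, 0, 0]}, {"dp": [0, -15, -44], "angular": [0, 0, 0]}, {"dp": [0, -15, -44], "angular": [0, 0, 0]}, {"dp": [10, -15, -44], "angular": [0, 0, 0]}, {"dp": [20, -15, -44], "angular": [0, 0, 0]}, {"dp": [25, -15, -44], "angular": [0, 0, 0]}, {"dp": [25, -15, -44], "angular": [0, 0, 0]}, {"dp": [22, -4, -13], "angular": [0, 0, 0]}])

```text
clock: 22.88
tcp_pos: [0.648, -0.0185, 0.148]
tool_rot: [-1.156, 1.243, 1.156]
contact_force: [0.4, 0.6, 0.5]
opening: 0.085
```

Call:
step_arm(targets=[{"dp": [20, 0, 0], "angular": [0, 0, 0]}, {"dp": [20, 0, 0], "angular": [0, 0, 0]}, {"dp": [0, 0, 0], "angular": [0, 0, 0]}])

```text
clock: 23.25
tcp_pos: [0.6471, -0.0147, 0.1077]
tool_rot: [-1.157, 1.243, 1.16]
contact_force: [-0.5, 0.2, 0.9]
opening: 0.0852
```

Run:
```python
from h import *
plan(.648,-.016,.012,86)
c=crop("scene",210,110,180,200,3,"s13.png")
c=crop("top",260,140,150,150,4,"t13.png")
```

```text
t 23.25 pos [ 0.6471 -0.0147  0.1077] jaw 86.1 tilt [0.15 0.  ] open 85.2 F [-0.5  0.2  0.9] q [-0.08  0.63  1.34  0.    1.18 -1.58]
 dp now-frame [95.7 -1.2 -1.2] wx total 0.001
 dp turned-frame [95.7 -1.2 -1.2]
```

View pics/s13.png

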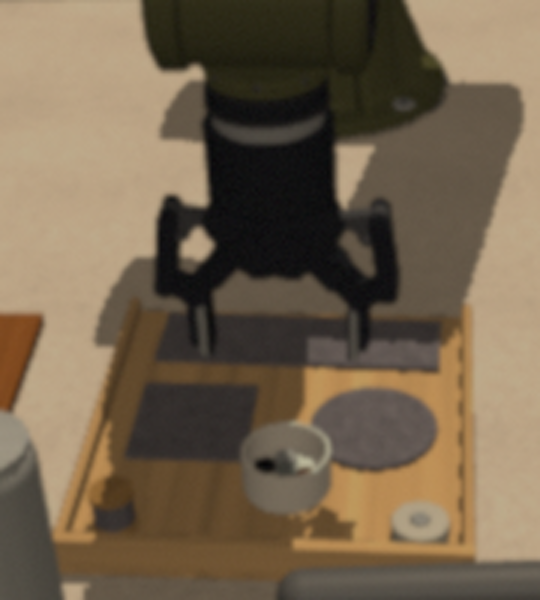

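View pics/t13.png

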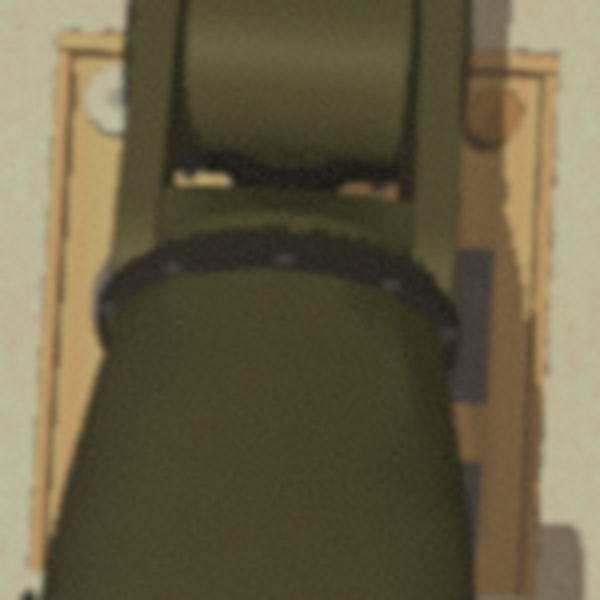

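Call:
step_arm(targets=[{"dp": [30, 0, 0], "angular": [0, 0, 0]}, {"dp": [30, -1, 0], "angular": [0, 0, 0]}, {"dp": [22, 0, 0], "angular": [0, 0, 0]}, {"dp": [12, 0, 0], "angular": [0, 0, 0]}, {"dp": [0, 0, 0], "angular": [0, 0, 0]}, {"dp": [0, 0, 0], "angular": [0, 0, 0]}])

```text
clock: 24.1
tcp_pos: [0.6495, -0.0158, 0.0165]
tool_rot: [-1.159, 1.24, 1.156]
contact_force: [0.0, 0.4, -0.1]
opening: 0.085
```

Call:
step_arm(targets=[{"dp": [0, 0, 0], "angular": [0, 0, 0]}, {"dp": [0, 0, 0], "angular": [0, 0, 0]}, {"dp": [0, 0, 0], "angular": [0, 0, 0]}, {"dp": [0, 0, 0], "angular": [0, 0, 0]}, {"dp": [0, 0, 0], "angular": [0, 0, 0]}, {"dp": [0, 0, 0], "angular": [0, 0, 0]}], hand=45)

```text
clock: 24.85
tcp_pos: [0.6495, -0.0159, 0.0166]
tool_rot: [-1.159, 1.24, 1.156]
contact_force: [-1.7, 0.0, 7.0]
opening: 0.0575
```

Call:
step_arm(targets=[{"dp": [-5, 0, 0], "angular": [0, 0, 0]}, {"dp": [-20, 0, 0], "angular": [0, 0, 0]}, {"dp": [-30, 0, 0], "angular": [0, 0, 0]}, {"dp": [-25, 0, 0], "angular": [0, 0, 0]}, {"dp": [0, 0, 0], "angular": [0, 0, 0]}])

```text
clock: 25.48
tcp_pos: [0.6499, -0.0159, 0.0984]
tool_rot: [-1.16, 1.238, 1.154]
contact_force: [0.5, 0.8, -1.3]
opening: 0.0579
```

Run:
```python
from h import *
plan(.536,-.3165,.09,86)
c=crop("scene",210,110,180,200,3,"s14.png")
```

```text
t 25.48 pos [ 0.6499 -0.0159  0.0984] jaw 86.0 tilt [-0.26 -0.  ] open 57.9 F [ 0.5  0.8 -1.3] q [-0.08  0.64  1.34 -0.    1.15 -1.58]
 dp now-frame [   8.    92.8 -307.8] wx total 0.0
 dp turned-frame [   8.    92.7 -307.8]
```

View pics/s14.png

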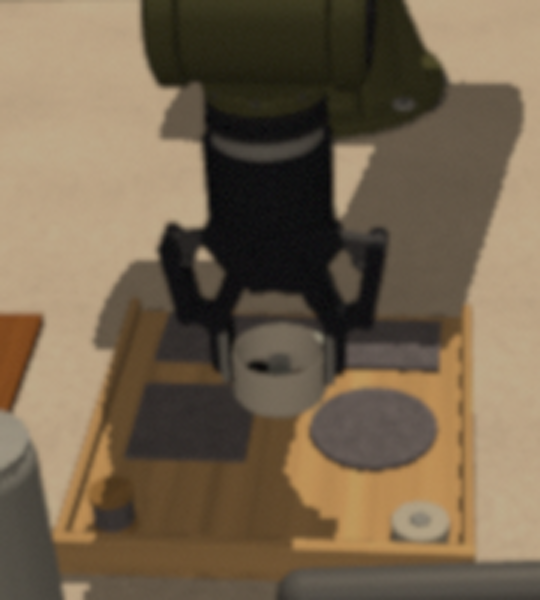

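Call:
step_arm(targets=[{"dp": [0, 9, -30], "angular": [0, 0, 0]}, {"dp": [0, 13, -44], "angular": [0, 0, 0]}, {"dp": [0, 13, -44], "angular": [0, 0, 0]}, {"dp": [0, 13, -44], "angular": [0, 0, 0]}, {"dp": [0, 13, -44], "angular": [0, 0, 0]}, {"dp": [0, 13, -44], "angular": [0, 0, 0]}, {"dp": [5, 13, -44], "angular": [0, 0, 0]}, {"dp": [10, 5, -14], "angular": [0, 0, 0]}])

```text
clock: 26.52
tcp_pos: [0.5343, -0.3186, 0.0793]
tool_rot: [-1.155, 1.243, 1.157]
contact_force: [-0.9, -0.1, -1.3]
opening: 0.0574
```

Call:
step_arm(targets=[{"dp": [15, 0, 0], "angular": [0, 0, 0]}, {"dp": [15, 0, 0], "angular": [0, 0, 0]}, {"dp": [0, 0, 0], "angular": [0, 0, 0]}])

```text
clock: 26.9
tcp_pos: [0.5355, -0.315, 0.0484]
tool_rot: [-1.156, 1.241, 1.161]
contact_force: [0.4, -0.3, -0.1]
opening: 0.0577
```

Run:
```python
from h import *
plan(.537,-.317,.0195,86)
```

```text
t 26.9 pos [ 0.5355 -0.315   0.0484] jaw 86.1 tilt [0.15 0.09] open 57.7 F [ 0.4 -0.3 -0.1] q [-0.59  0.65  1.46  0.    1.03 -2.09]
 dp now-frame [28.9 -1.7 -1.9] wx total 0.002
 dp turned-frame [28.9 -1.7 -1.9]
```

Call:
step_arm(targets=[{"dp": [14, -1, -2], "angular": [0, 0, 0]}, {"dp": [9, 0, 0], "angular": [0, 0, 0]}, {"dp": [4, 0, 0], "angular": [0, 0, 0]}, {"dp": [2, 0, 0], "angular": [0, 0, 0]}, {"dp": [0, 0, 0], "angular": [0, 0, 0]}, {"dp": [0, 0, 0], "angular": [0, 0, 0]}])

```text
clock: 27.65
tcp_pos: [0.5366, -0.3188, 0.0216]
tool_rot: [-1.158, 1.241, 1.157]
contact_force: [-0.8, 0.3, -2.6]
opening: 0.0572
```

Run:
```python
from h import *
plan(.537,-.317,.0195,86)
c=crop("scene",100,130,160,160,3,"s15.png")
```

```text
t 27.65 pos [ 0.5366 -0.3188  0.0216] jaw 86.0 tilt [-0.02 -0.01] open 57.2 F [-0.8  0.3 -2.6] q [-0.59  0.7   1.46  0.    0.99 -2.1 ]
 dp now-frame [ 2.1 -0.3  1.8] wx total -0.0
 dp turned-frame [ 2.1 -0.3  1.8]
```

View pics/s15.png

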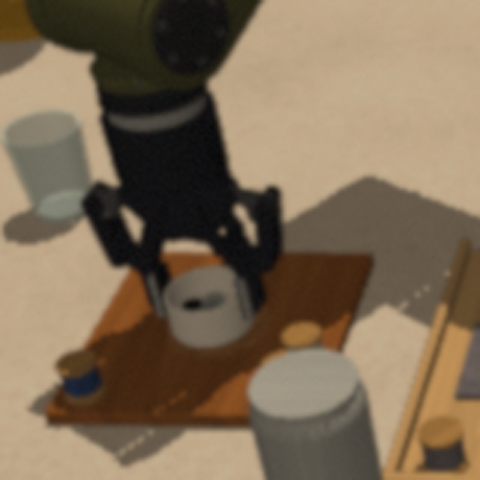

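The dish is just above the cork, level. Lowering and releasing.

Call:
step_arm(targets=[{"dp": [1, 0, 2], "angular": [0, 0, 0]}, {"dp": [2, 0, 0], "angular": [0, 0, 0]}, {"dp": [0, 0, 0], "angular": [0, 0, 0]}])

```text
clock: 28.08
tcp_pos: [0.5367, -0.3166, 0.0186]
tool_rot: [-1.158, 1.241, 1.158]
contact_force: [-2.5, 2.4, 3.2]
opening: 0.0572
```

Call:
step_arm(targets=[{"dp": [0, 0, 0], "angular": [0, 0, 0]}, {"dp": [0, 0, 0], "angular": [0, 0, 0]}, {"dp": [0, 0, 0], "angular": [0, 0, 0]}, {"dp": [0, 0, 0], "angular": [0, 0, 0]}, {"dp": [-10, 0, 0], "angular": [0, 0, 0]}, {"dp": [-40, 0, 0], "angular": [0, 0, 0]}, {"dp": [-55, 0, 0], "angular": [0, 0, 0]}, {"dp": [-55, 0, 0], "angular": [0, 0, 0]}], hand=85)

```text
clock: 29.08
tcp_pos: [0.5364, -0.3166, 0.1808]
tool_rot: [-1.158, 1.241, 1.157]
contact_force: [-0.4, -0.6, -0.6]
opening: 0.0853
```

Call:
step_arm(targets=[{"dp": [-55, 0, 30], "angular": [0.18, 0, 0]}, {"dp": [-20, 0, 40], "angular": [0, 0, 0]}, {"dp": [0, 0, 50], "angular": [0, 0, 0]}, {"dp": [0, 0, 55], "angular": [0, 0, 0]}])

```text
clock: 29.58
tcp_pos: [0.5746, -0.1451, 0.2543]
tool_rot: [-1.023, 1.317, 1.022]
contact_force: [0.3, -1.5, 0.1]
opening: 0.0852
```

Run:
```python
from h import *
plan(.574,.267,.27,77)
c=crop("top",400,170,140,140,4,"t16.png")
c=crop("scene",100,130,160,160,3,"s16.png")
```

```text
t 29.57 pos [ 0.5746 -0.1451  0.2543] jaw 75.6 tilt [-0.08 -0.  ] open 85.2 F [ 0.3 -1.5  0.1] q [-0.31  0.38  1.36  0.    1.4  -1.63]
 dp now-frame [-15.9 102.7 399.1] wx total -0.024
 dp turned-frame [-15.9  93.3 401.4]
```

View pics/t16.png

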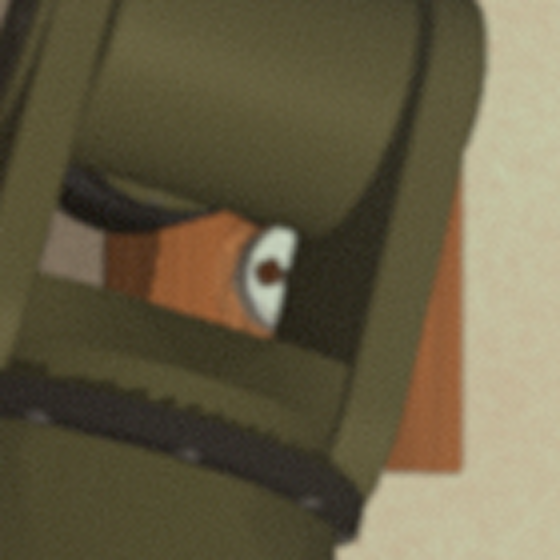

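View pics/s16.png

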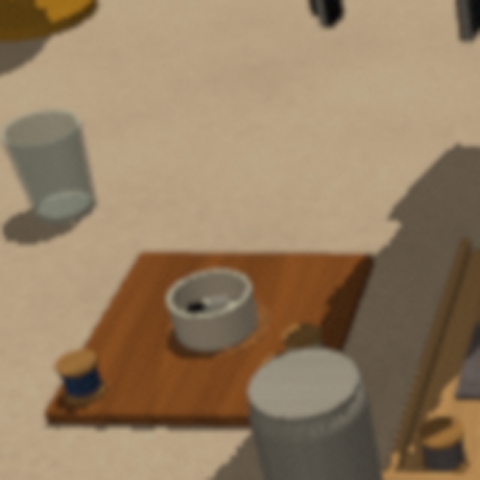

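Dish stands upright on the board, maybe a little off the cork. I'll move on to the bottle so the arm clears the top view, then check.

Call:
step_arm(targets=[{"dp": [-5, 0, 0], "angular": [-0.024, 0, 0]}, {"dp": [0, 12, 50], "angular": [0, 0, 0]}, {"dp": [0, 12, 50], "angular": [0, 0, 0]}, {"dp": [0, 12, 50], "angular": [0, 0, 0]}, {"dp": [0, 12, 50], "angular": [0, 0, 0]}, {"dp": [0, 12, 50], "angular": [0, 0, 0]}, {"dp": [0, 12, 50], "angular": [0, 0, 0]}, {"dp": [0, 11, 50], "angular": [0, 0, 0]}])

```text
clock: 30.68
tcp_pos: [0.5724, 0.2135, 0.259]
tool_rot: [-1.041, 1.307, 1.04]
contact_force: [0.6, 0.3, -0.4]
opening: 0.0853
```

Run:
```python
from h import *
plan(.5734,.2671,.25,77)
c=crop("top",410,180,120,120,5,"t17.png")
c=crop("top",260,140,150,150,4,"t17b.png")
```

```text
t 30.68 pos [0.5724 0.2135 0.259 ] jaw 77.0 tilt [-0.04  0.01] open 85.3 F [ 0.6  0.3 -0.4] q [ 0.3   0.42  1.3  -0.    1.43 -1.05]
 dp now-frame [ 9.  11.1 52.4] wx total 0.0
 dp turned-frame [ 9.  11.1 52.4]
```

View pics/t17.png

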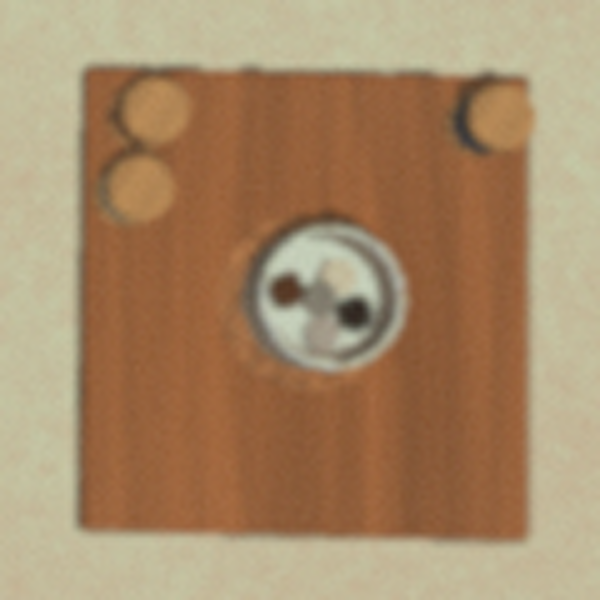

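View pics/t17b.png

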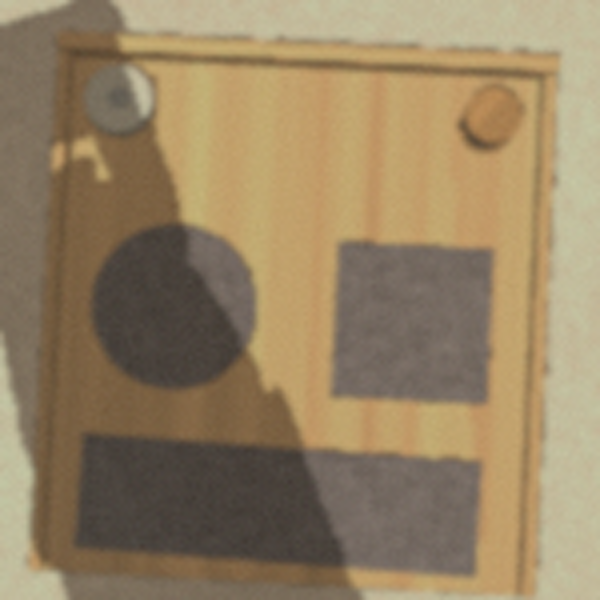

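Run:
```python
from h import *
np.set_printoptions(precision=4,suppress=True)
c=eyes.camera("top"); s=eyes.camera("scene")
G=lambda p:(np.array(p)+.5)/5-.5+[410,180]; F=lambda p:(np.array(p)+.5)/4-.5+[260,140]
print("dish",ray(c,G((330,297)),.044),"r",np.linalg.norm(ray(c,G((405,297)),.044)-ray(c,G((330,297)),.044)))
print("dish scene",ray(s,(np.array((211,297))+.5)/3-.5+[100,130],.044))
print("board",np.mean([ray(c,G(p),.012) for p in[(84,68),(527,77),(526,540),(82,527)]],0),"cork",ray(c,G((309,304)),.012))
print("sq",np.mean([ray(c,F(p),.014) for p in[(341,242),(493,251),(488,403),(333,397)]],0))
sp=[(155,110),(139,188),(501,118)]
P=[ray(c,G(p),.040)[:2] for p in sp]; print("spools",P)
# rigid fit board from spools
a=np.array([[.078,.072],[.045,.078],[.078,-.072]]);B=np.array(P);ac=a-a.mean(0);bc=B-B.mean(0)
th=np.arctan2((ac[:,0]*bc[:,1]-ac[:,1]*bc[:,0]).sum(),(ac*bc).sum());R=np.array([[np.cos(th),-np.sin(th)],[np.sin(th),np.cos(th)]])
print("board from spools",B.mean(0)-R@a.mean(0),np.degrees(th))
```

```text
dish [ 0.5369 -0.316   0.044 ] r 0.03090555282413643
dish scene [ 0.5402 -0.315   0.044 ]
board [ 0.5363 -0.3156  0.012 ] cork [ 0.5353 -0.3175  0.012 ]
sq [ 0.58   -0.0862  0.014 ]
spools [array([ 0.6159, -0.2465]), array([ 0.5832, -0.2391]), array([ 0.6113, -0.3902])]
board from spools [ 0.5357 -0.3157] -1.8841961307077635
```

The dish is within 1–2 mm of the board centre; the apparent offset was parallax. Picking up the bottle.

Call:
step_arm(targets=[{"dp": [0, 6, 26], "angular": [0, 0, 0]}, {"dp": [4, 5, 26], "angular": [0, 0, 0]}, {"dp": [30, 0, 0], "angular": [0, 0, 0]}, {"dp": [0, 0, 0], "angular": [0, 0, 0]}])

```text
clock: 31.38
tcp_pos: [0.5728, 0.2645, 0.2225]
tool_rot: [-1.04, 1.312, 1.041]
contact_force: [0.0, -1.0, 0.6]
opening: 0.0853
```

Run:
```python
from h import *
plan(.5734,.2671,.1515,77)
c=crop("scene",370,60,200,200,3,"s18.png")
```

```text
t 31.38 pos [0.5728 0.2645 0.2225] jaw 77.0 tilt [ 0.17 -0.13] open 85.3 F [ 0.  -1.   0.6] q [ 0.37  0.49  1.28 -0.    1.38 -0.97]
 dp now-frame [71.  -0.2  2.8] wx total -0.0
 dp turned-frame [71.  -0.2  2.8]
```

View pics/s18.png

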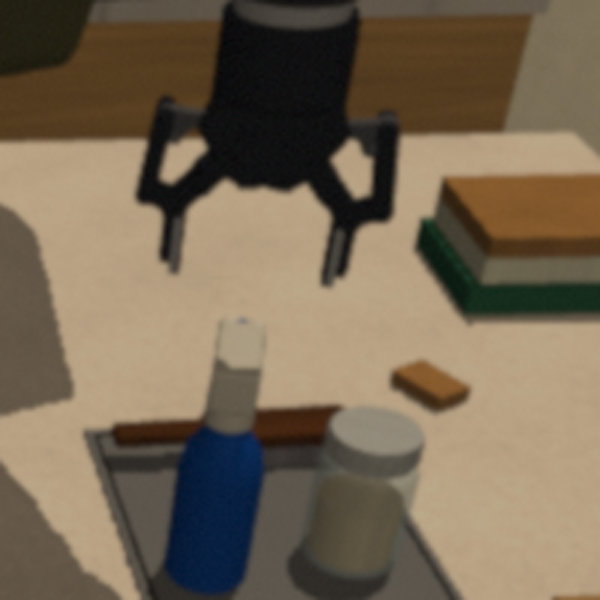

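Aligned with the bottle head. Descend, grip, lift.

Call:
step_arm(targets=[{"dp": [25, 0, 2], "angular": [0, 0, 0]}, {"dp": [25, 0, 0], "angular": [0, 0, 0]}, {"dp": [14, 0, 0], "angular": [0, 0, 0]}, {"dp": [6, 0, 0], "angular": [0, 0, 0]}, {"dp": [0, 0, 0], "angular": [0, 0, 0]}])

```text
clock: 32.05
tcp_pos: [0.5737, 0.2683, 0.1548]
tool_rot: [-1.041, 1.307, 1.041]
contact_force: [0.0, 0.4, 0.1]
opening: 0.0849
```

Call:
step_arm(targets=[{"dp": [0, 0, 0], "angular": [0, 0, 0]}, {"dp": [0, 0, 0], "angular": [0, 0, 0]}, {"dp": [0, 0, 0], "angular": [0, 0, 0]}, {"dp": [0, 0, 0], "angular": [0, 0, 0]}, {"dp": [0, 0, 0], "angular": [0, 0, 0]}, {"dp": [0, 0, 0], "angular": [0, 0, 0]}, {"dp": [0, 0, 0], "angular": [0, 0, 0]}], hand=20)

```text
clock: 32.92
tcp_pos: [0.5736, 0.2684, 0.1546]
tool_rot: [-1.041, 1.307, 1.041]
contact_force: [-0.0, -0.9, 5.8]
opening: 0.0291
```

Call:
step_arm(targets=[{"dp": [-5, 0, 0], "angular": [0, 0, 0]}, {"dp": [-20, 0, 0], "angular": [0, 0, 0]}, {"dp": [-30, 0, 0], "angular": [0, 0, 0]}, {"dp": [-20, 0, 0], "angular": [0, 0, 0]}, {"dp": [0, 0, 0], "angular": [0, 0, 0]}])

```text
clock: 33.55
tcp_pos: [0.5737, 0.2686, 0.2303]
tool_rot: [-1.041, 1.305, 1.041]
contact_force: [0.6, -0.1, -1.2]
opening: 0.0292
```

Run:
```python
from h import *
plan(.579,-.084,.21,77)
```

```text
t 33.55 pos [0.5737 0.2686 0.2303] jaw 77.1 tilt [-0.1   0.07] open 29.2 F [ 0.6 -0.1 -1.2] q [ 0.38  0.49  1.26  0.    1.39 -0.97]
 dp now-frame [  20.   -84.1 -342.5] wx total 0.001
 dp turned-frame [  20.   -84.5 -342.4]
```

Call:
step_arm(targets=[{"dp": [0, -7, -28], "angular": [0, 0, 0]}, {"dp": [0, -11, -45], "angular": [0, 0, 0]}, {"dp": [0, -11, -45], "angular": [0, 0, 0]}, {"dp": [0, -11, -45], "angular": [0, 0, 0]}, {"dp": [0, -11, -45], "angular": [0, 0, 0]}, {"dp": [0, -11, -45], "angular": [0, 0, 0]}, {"dp": [0, -11, -45], "angular": [0, 0, 0]}, {"dp": [0, -9, -35], "angular": [0, 0, 0]}])

```text
clock: 34.55
tcp_pos: [0.5781, -0.0762, 0.2276]
tool_rot: [-1.04, 1.309, 1.042]
contact_force: [0.4, 0.1, -2.4]
opening: 0.0291
```

Call:
step_arm(targets=[{"dp": [0, -2, -10], "angular": [0, 0, 0]}, {"dp": [20, 0, 0], "angular": [0, 0, 0]}, {"dp": [20, 0, 0], "angular": [0, 0, 0]}, {"dp": [0, 0, 0], "angular": [0, 0, 0]}, {"dp": [0, 0, 0], "angular": [0, 0, 0]}])

```text
clock: 35.17
tcp_pos: [0.5787, -0.0843, 0.1896]
tool_rot: [-1.042, 1.307, 1.041]
contact_force: [0.7, -0.1, -1.0]
opening: 0.0291
```

Run:
```python
from h import *
plan(.579,-.0855,.165,77)
```

```text
t 35.17 pos [ 0.5787 -0.0843  0.1896] jaw 77.1 tilt [-0.02  0.01] open 29.1 F [ 0.7 -0.1 -1. ] q [-0.21  0.41  1.47  0.    1.26 -1.55]
 dp now-frame [24.6 -0.6 -1.1] wx total 0.002
 dp turned-frame [24.6 -0.6 -1.1]
```

Call:
step_arm(targets=[{"dp": [12, 0, -1], "angular": [0, 0, 0]}, {"dp": [8, 0, 0], "angular": [0, 0, 0]}, {"dp": [4, 0, 0], "angular": [0, 0, 0]}, {"dp": [1, 0, 0], "angular": [0, 0, 0]}, {"dp": [0, 0, 0], "angular": [0, 0, 0]}, {"dp": [0, 0, 0], "angular": [0, 0, 0]}])

```text
clock: 35.92
tcp_pos: [0.5784, -0.0858, 0.1646]
tool_rot: [-1.042, 1.307, 1.041]
contact_force: [-1.0, -0.8, 5.2]
opening: 0.029
```

Run:
```python
from h import *
plan(.579,-.0855,.165,77)
c=crop("scene",210,90,180,200,3,"s19.png")
for z in(.014,.1,.17): print((proj(c,[.580,-.086,z])-[210,90])*3)
```

```text
t 35.92 pos [ 0.5784 -0.0858  0.1646] jaw 77.1 tilt [-0.05 -0.  ] open 29.0 F [-1.  -0.8  5.2] q [-0.21  0.44  1.5  -0.    1.21 -1.55]
 dp now-frame [-0.4 -0.5  0.4] wx total 0.001
 dp turned-frame [-0.4 -0.5  0.4]
[191.81054784 479.71505945]
[181.64782838 380.20169576]
[172.5409279  291.02691303]
```

View pics/s19.png

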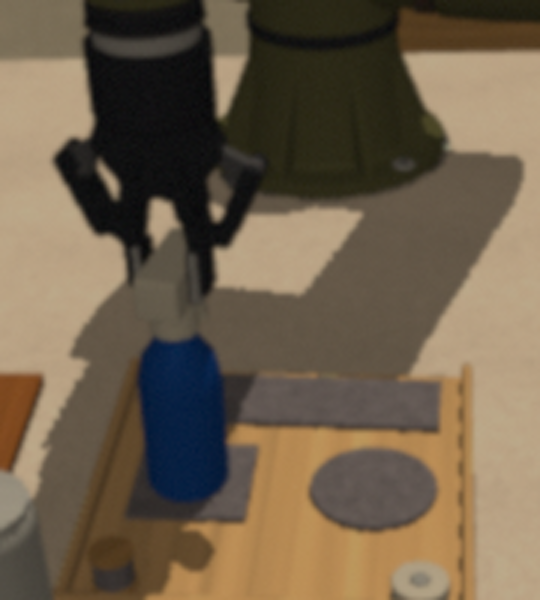

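Bottle base is centred near (190,478), against a predicted (192,480), and the contact is felt. Release.

Call:
step_arm(targets=[{"dp": [0, 0, 0], "angular": [0, 0, 0]}, {"dp": [0, 0, 0], "angular": [0, 0, 0]}, {"dp": [0, 0, 0], "angular": [0, 0, 0]}, {"dp": [0, 0, 0], "angular": [0, 0, 0]}, {"dp": [-20, 0, 0], "angular": [0, 0, 0]}, {"dp": [-40, 0, 0], "angular": [0, 0, 0]}, {"dp": [-40, 0, 0], "angular": [0, 0, 0]}], hand=85)

```text
clock: 36.85
tcp_pos: [0.5781, -0.0856, 0.2652]
tool_rot: [-1.041, 1.308, 1.042]
contact_force: [0.4, 0.1, 0.5]
opening: 0.085
```

Call:
step_arm(targets=[{"dp": [0, 0, 0], "angular": [0.182, 0, 0]}, {"dp": [0, 0, 0], "angular": [0.182, 0, 0]}, {"dp": [0, 0, 0], "angular": [0.182, 0, 0]}, {"dp": [0, 0, 0], "angular": [0.182, 0, 0]}, {"dp": [0, 0, 0], "angular": [0.182, 0, 0]}, {"dp": [0, 0, 0], "angular": [0.182, 0, 0]}, {"dp": [0, 0, 0], "angular": [0.182, 0, 0]}])

```text
clock: 37.72
tcp_pos: [0.5782, -0.0856, 0.2641]
tool_rot: [-0.051, 1.57, 0.051]
contact_force: [-0.6, -0.7, -0.0]
opening: 0.0847
```

Run:
```python
from h import *
plan(.5555,.3719,.20,4)
c=crop("scene",370,60,200,250,2.4,"s20.png")
print("lid",(proj(c,[.5555,.3719,.109])-[370,60])*2.4)
```

```text
t 37.73 pos [ 0.5782 -0.0856  0.2641] jaw 3.7 tilt [ 0.   -0.01] open 84.7 F [-0.6 -0.7 -0. ] q [-0.21  0.36  1.37 -0.    1.41 -0.27]
 dp now-frame [ 64.1 458.    7.1] wx total -0.005
 dp turned-frame [ 64.1 458.    9.3]
lid [300.98649958 345.68243955]
```

View pics/s20.png

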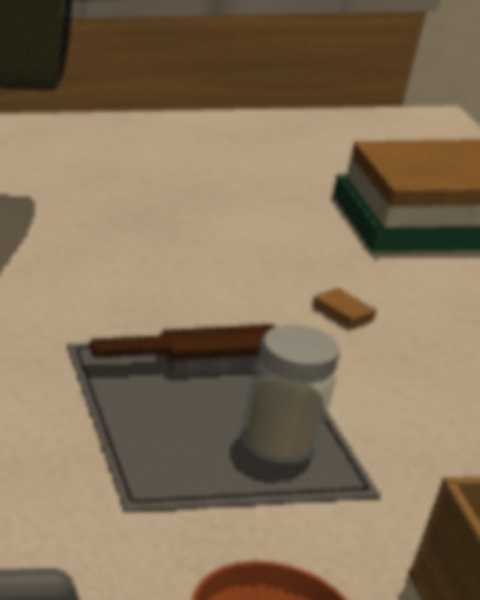

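Lid at (300,350) vs predicted (301,346): jar as placed. Moving to it.

Call:
step_arm(targets=[{"dp": [0, 54, 1], "angular": [-0.005, 0, 0]}, {"dp": [0, 54, 1], "angular": [0, 0, 0]}, {"dp": [0, 54, 1], "angular": [0, 0, 0]}, {"dp": [0, 54, 1], "angular": [0, 0, 0]}, {"dp": [0, 54, 1], "angular": [0, 0, 0]}, {"dp": [0, 54, 1], "angular": [0, 0, 0]}, {"dp": [10, 54, 1], "angular": [0, 0, 0]}, {"dp": [25, 54, 1], "angular": [0, 0, 0]}])

```text
clock: 38.78
tcp_pos: [0.5537, 0.3477, 0.2299]
tool_rot: [-0.061, 1.568, 0.063]
contact_force: [0.7, -0.1, 0.2]
opening: 0.0849
```

Call:
step_arm(targets=[{"dp": [28, 26, 1], "angular": [0, 0, 0]}, {"dp": [30, 0, 0], "angular": [0, 0, 0]}, {"dp": [20, 0, 0], "angular": [0, 0, 0]}, {"dp": [0, 0, 0], "angular": [0, 0, 0]}])

```text
clock: 39.28
tcp_pos: [0.5524, 0.3711, 0.15]
tool_rot: [-0.061, 1.572, 0.059]
contact_force: [-0.1, -0.3, 1.0]
opening: 0.0851
```

Run:
```python
from h import *
plan(.5555,.3719,.0875,4)
```

```text
t 39.27 pos [0.5524 0.3711 0.15  ] jaw 4.4 tilt [-0.06 -0.12] open 85.1 F [-0.1 -0.3  1. ] q [ 0.54  0.63  1.24 -0.    1.28  0.46]
 dp now-frame [62.5  0.6  3.2] wx total 0.007
 dp turned-frame [62.5  0.6  3.2]
```

Call:
step_arm(targets=[{"dp": [25, 0, 3], "angular": [0.007, 0, 0]}, {"dp": [22, 0, 0], "angular": [0, 0, 0]}, {"dp": [12, 0, 0], "angular": [0, 0, 0]}, {"dp": [3, 0, 0], "angular": [0, 0, 0]}, {"dp": [0, 0, 0], "angular": [0, 0, 0]}])

```text
clock: 39.9
tcp_pos: [0.5561, 0.3721, 0.0902]
tool_rot: [-0.054, 1.569, 0.055]
contact_force: [-1.1, -0.7, 0.8]
opening: 0.0846
```

Call:
step_arm(targets=[{"dp": [0, 0, 0], "angular": [0, 0, 0]}, {"dp": [0, 0, 0], "angular": [0, 0, 0]}, {"dp": [0, 0, 0], "angular": [0, 0, 0]}, {"dp": [0, 0, 0], "angular": [0, 0, 0]}, {"dp": [0, 0, 0], "angular": [0, 0, 0]}], hand=50)

```text
clock: 40.52
tcp_pos: [0.5558, 0.3723, 0.0906]
tool_rot: [-0.054, 1.569, 0.055]
contact_force: [-3.1, -0.8, 6.9]
opening: 0.0603
```

Call:
step_arm(targets=[{"dp": [-5, 0, 0], "angular": [0, 0, 0]}, {"dp": [-15, 0, 0], "angular": [0, 0, 0]}, {"dp": [-30, 0, 0], "angular": [0, 0, 0]}, {"dp": [-15, 0, 0], "angular": [0.14, 0, 0]}, {"dp": [0, 0, 0], "angular": [0, 0, 0]}])

```text
clock: 41.15
tcp_pos: [0.5562, 0.3722, 0.1561]
tool_rot: [0.056, 1.568, -0.054]
contact_force: [0.3, 0.6, -3.6]
opening: 0.0597
```

Run:
```python
from h import *
plan(.5915,.043,.15,-4)
c=crop("scene",370,60,200,250,2.4,"s21.png")
```

```text
t 41.15 pos [0.5562 0.3722 0.1561] jaw -4.0 tilt [0.09 0.13] open 59.7 F [ 0.3  0.6 -3.6] q [0.54 0.63 1.23 0.   1.29 0.61]
 dp now-frame [   5.7 -325.9   58.4] wx total -0.0
 dp turned-frame [   5.7 -326.    58.2]
```

View pics/s21.png

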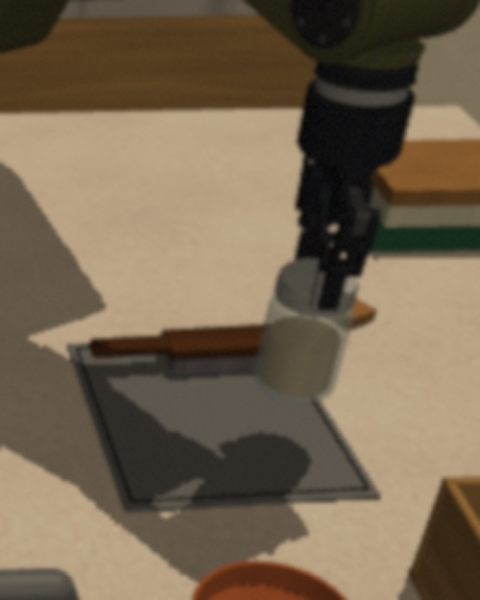

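Call:
step_arm(targets=[{"dp": [0, -28, 5], "angular": [0, 0, 0]}, {"dp": [0, -45, 8], "angular": [0, 0, 0]}, {"dp": [0, -45, 8], "angular": [0, 0, 0]}, {"dp": [0, -45, 8], "angular": [0, 0, 0]}, {"dp": [0, -45, 8], "angular": [0, 0, 0]}, {"dp": [0, -45, 8], "angular": [0, 0, 0]}, {"dp": [0, -45, 8], "angular": [0, 0, 0]}, {"dp": [0, -28, 4], "angular": [0, 0, 0]}])

```text
clock: 42.2
tcp_pos: [0.5891, 0.0406, 0.1533]
tool_rot: [0.054, 1.572, -0.054]
contact_force: [0.5, 0.8, -4.9]
opening: 0.06
```

Call:
step_arm(targets=[{"dp": [10, 0, 0], "angular": [0, 0, 0]}, {"dp": [15, 0, 0], "angular": [0, 0, 0]}, {"dp": [0, 0, 0], "angular": [0, 0, 0]}, {"dp": [0, 0, 0], "angular": [0, 0, 0]}])

```text
clock: 42.7
tcp_pos: [0.5894, 0.0434, 0.1291]
tool_rot: [0.055, 1.57, -0.055]
contact_force: [0.4, -0.6, -2.7]
opening: 0.0595
```

Run:
```python
from h import *
plan(.590,.043,.101,-4)
```

```text
t 42.7 pos [0.5894 0.0434 0.1291] jaw -4.0 tilt [ 0.   -0.01] open 59.5 F [ 0.4 -0.6 -2.7] q [0.01 0.49 1.51 0.   1.15 0.08]
 dp now-frame [28.1 -0.4  0.6] wx total 0.0
 dp turned-frame [28.1 -0.4  0.6]
```

Call:
step_arm(targets=[{"dp": [14, 0, 1], "angular": [0, 0, 0]}, {"dp": [8, 0, 0], "angular": [0, 0, 0]}, {"dp": [4, 0, 0], "angular": [0, 0, 0]}, {"dp": [2, 0, 0], "angular": [0, 0, 0]}, {"dp": [0, 0, 0], "angular": [0, 0, 0]}, {"dp": [0, 0, 0], "angular": [0, 0, 0]}])

```text
clock: 43.45
tcp_pos: [0.5905, 0.0426, 0.1014]
tool_rot: [0.056, 1.57, -0.056]
contact_force: [0.8, -0.1, -4.3]
opening: 0.06
```

Run:
```python
from h import *
plan(.590,.043,.101,-4)
c=crop("scene",210,90,180,200,3,"s22.png")
```

```text
t 43.45 pos [0.5905 0.0426 0.1014] jaw -4.1 tilt [0.   0.03] open 60.0 F [ 0.8 -0.1 -4.3] q [0.01 0.52 1.52 0.   1.09 0.08]
 dp now-frame [ 0.4  0.3 -0.6] wx total -0.001
 dp turned-frame [ 0.4  0.3 -0.6]
```

View pics/s22.png

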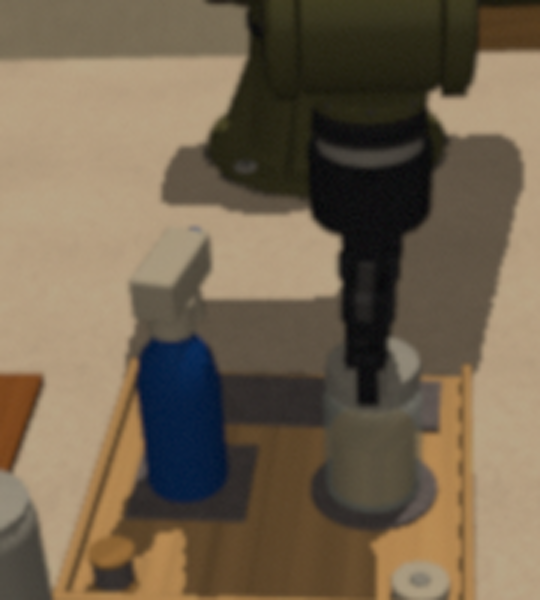

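Jar is over the centre of the round pad at (375,490). Lower 1 mm, release, and go up and toward the brush.

Call:
step_arm(targets=[{"dp": [1, 0, 0], "angular": [0, 0, 0]}, {"dp": [0, 0, 0], "angular": [0, 0, 0]}])

```text
clock: 43.75
tcp_pos: [0.5906, 0.0427, 0.1007]
tool_rot: [0.056, 1.569, -0.056]
contact_force: [-2.0, -0.9, 1.4]
opening: 0.0597
```

Call:
step_arm(targets=[{"dp": [0, 0, 0], "angular": [0, 0, 0]}, {"dp": [0, 0, 0], "angular": [0, 0, 0]}, {"dp": [0, 0, 0], "angular": [0, 0, 0]}, {"dp": [0, 0, 0], "angular": [0, 0, 0]}, {"dp": [-15, 0, 0], "angular": [0, 0, 0]}, {"dp": [-35, 0, 0], "angular": [0, 0, 0]}, {"dp": [-40, 0, 0], "angular": [-0.14, 0, 0]}], hand=85)

```text
clock: 44.62
tcp_pos: [0.5903, 0.0427, 0.192]
tool_rot: [-0.056, 1.57, 0.056]
contact_force: [-0.3, 0.6, 0.1]
opening: 0.0849
```

Run:
```python
from h import *
plan(.4243,.3295,.10,4)
c=crop("top",110,210,150,120,5,"t23.png")
```

```text
t 44.62 pos [0.5903 0.0427 0.192 ] jaw 4.1 tilt [ 0. -0.] open 84.9 F [-0.3  0.6  0.1] q [ 0.01  0.43  1.44  0.    1.27 -0.06]
 dp now-frame [  92.  298. -145.] wx total 0.002
 dp turned-frame [  92.   297.7 -145.5]
```

View pics/t23.png

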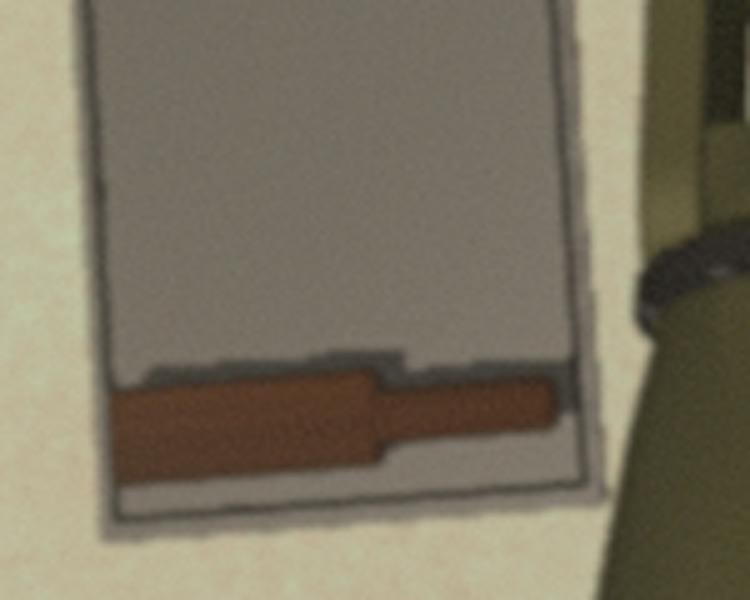

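Run:
```python
from h import *
c=eyes.camera("top"); G=lambda p:(np.array(p)+.5)/5-.5+[110,210]
a=ray(c,G((112,437)),.034)[:2]; b=ray(c,G((557,403)),.034)[:2]; d=a-b
print(a,b,np.linalg.norm(d),np.degrees(np.arctan2(d[1],d[0])),(a+b)/2)
u=d/np.linalg.norm(d); print("TCP offset along brush",(np.array([.4243,.3295])-(a+b)/2)@u, "across",(np.array([.4243,.3295])-(a+b)/2)@[-u[1],u[0]])
```

```text
[0.42057985 0.40320327] [0.4337225  0.21527024] 0.18839201363729965 94.00032982582626 [0.42715117 0.30923675]
TCP offset along brush 0.020412781969735182 across 0.0014306174068297534
```

Call:
step_arm(targets=[{"dp": [0, 45, -22], "angular": [0, 0, 0]}, {"dp": [0, 45, -22], "angular": [0, 0, 0]}, {"dp": [0, 45, -22], "angular": [0, 0, 0]}, {"dp": [15, 45, -22], "angular": [0, 0, 0]}, {"dp": [25, 45, -22], "angular": [0, 0, 0]}, {"dp": [25, 45, -22], "angular": [0, 0, 0]}, {"dp": [25, 28, -14], "angular": [0, 0, 0]}, {"dp": [0, 0, 0], "angular": [0, 0, 0]}])

```text
clock: 45.72
tcp_pos: [0.4225, 0.3308, 0.0988]
tool_rot: [-0.057, 1.573, 0.055]
contact_force: [0.7, -1.3, 0.2]
opening: 0.0848
```

Run:
```python
from h import *
plan(.4243,.3295,.01,4)
```

```text
t 45.73 pos [0.4225 0.3308 0.0988] jaw 4.1 tilt [-0.08 -0.15] open 84.8 F [ 0.7 -1.3  0.2] q [0.6  0.42 1.69 0.   1.03 0.53]
 dp now-frame [88.8 -1.3  2. ] wx total 0.001
 dp turned-frame [88.8 -1.3  2. ]
```

Grip point is 20 mm along the brush from its centre, as intended.

Call:
step_arm(targets=[{"dp": [30, -1, 2], "angular": [0, 0, 0]}, {"dp": [28, 0, 0], "angular": [0, 0, 0]}, {"dp": [20, 0, 0], "angular": [0, 0, 0]}, {"dp": [10, 0, 0], "angular": [0, 0, 0]}, {"dp": [0, 0, 0], "angular": [0, 0, 0]}])

```text
clock: 46.35
tcp_pos: [0.4267, 0.3287, 0.0124]
tool_rot: [-0.054, 1.57, 0.054]
contact_force: [0.5, -0.0, -0.5]
opening: 0.0848
```

Call:
step_arm(targets=[{"dp": [0, 0, 0], "angular": [0, 0, 0]}, {"dp": [0, 0, 0], "angular": [0, 0, 0]}, {"dp": [0, 0, 0], "angular": [0, 0, 0]}, {"dp": [0, 0, 0], "angular": [0, 0, 0]}, {"dp": [0, 0, 0], "angular": [0, 0, 0]}, {"dp": [0, 0, 0], "angular": [0, 0, 0]}], hand=30)

```text
clock: 47.1
tcp_pos: [0.4267, 0.3293, 0.0131]
tool_rot: [-0.054, 1.569, 0.055]
contact_force: [-0.0, -1.4, 6.7]
opening: 0.0405
```

Call:
step_arm(targets=[{"dp": [-10, 0, 0], "angular": [0, 0, 0]}, {"dp": [-30, 0, 0], "angular": [0, 0, 0]}, {"dp": [-50, 0, 0], "angular": [0, 0, 0]}, {"dp": [-15, 0, 0], "angular": [0.147, 0, 0]}, {"dp": [0, 0, 0], "angular": [0, 0, 0]}])

```text
clock: 47.72
tcp_pos: [0.4266, 0.3293, 0.1186]
tool_rot: [0.062, 1.568, -0.059]
contact_force: [-0.6, 1.1, -1.8]
opening: 0.0406
```

Run:
```python
from h import *
a=np.radians(85.7); p=np.array([.4833,-.0125])+.0204*np.array([np.cos(a),np.sin(a)]); print(p)
plan(p[0],p[1],.08,-4.3)
```

```text
[0.48482957 0.00784258]
t 47.73 pos [0.4266 0.3293 0.1186] jaw -4.4 tilt [0.09 0.12] open 40.6 F [-0.6  1.1 -1.8] q [0.59 0.39 1.67 0.   1.07 0.67]
 dp now-frame [  38.3 -316.1   82.8] wx total -0.002
 dp turned-frame [  38.3 -316.3   82. ]
```

Call:
step_arm(targets=[{"dp": [0, -35, 9], "angular": [0, 0, 0]}, {"dp": [0, -45, 12], "angular": [0, 0, 0]}, {"dp": [0, -45, 12], "angular": [0, 0, 0]}, {"dp": [0, -45, 12], "angular": [0, 0, 0]}, {"dp": [0, -45, 12], "angular": [0, 0, 0]}, {"dp": [0, -45, 12], "angular": [0, 0, 0]}, {"dp": [0, -35, 9], "angular": [0, 0, 0]}, {"dp": [10, -21, 5], "angular": [0, 0, 0]}])

```text
clock: 48.72
tcp_pos: [0.4844, 0.0059, 0.1066]
tool_rot: [0.059, 1.57, -0.059]
contact_force: [-0.5, 0.2, -1.4]
opening: 0.041
```

Call:
step_arm(targets=[{"dp": [20, 0, 0], "angular": [0, 0, 0]}, {"dp": [25, 0, 0], "angular": [0, 0, 0]}, {"dp": [15, 0, 0], "angular": [0, 0, 0]}, {"dp": [0, 0, 0], "angular": [0, 0, 0]}, {"dp": [0, 0, 0], "angular": [0, 0, 0]}])

```text
clock: 49.35
tcp_pos: [0.4847, 0.0076, 0.0477]
tool_rot: [0.061, 1.569, -0.061]
contact_force: [0.5, 0.3, -0.9]
opening: 0.0408
```

Run:
```python
from h import *
plan(.4848,.0078,.0235,-4.3)
```

```text
t 49.35 pos [0.4847 0.0076 0.0477] jaw -4.4 tilt [0.   0.04] open 40.8 F [ 0.5  0.3 -0.9] q [-0.06  0.4   1.86  0.    0.87  0.02]
 dp now-frame [24.2  0.2  0. ] wx total -0.002
 dp turned-frame [24.2  0.2  0. ]
```

Call:
step_arm(targets=[{"dp": [12, 0, 0], "angular": [0, 0, 0]}, {"dp": [8, 0, 0], "angular": [0, 0, 0]}, {"dp": [4, 0, 0], "angular": [0, 0, 0]}, {"dp": [1, 0, 0], "angular": [0, 0, 0]}, {"dp": [0, 0, 0], "angular": [0, 0, 0]}, {"dp": [0, 0, 0], "angular": [0, 0, 0]}])

```text
clock: 50.1
tcp_pos: [0.4841, 0.0075, 0.023]
tool_rot: [0.061, 1.571, -0.061]
contact_force: [-11.5, 0.2, 20.1]
opening: 0.0405
```

Run:
```python
from h import *
plan(.4848,.0078,.0232,-4.3)
```

```text
t 50.1 pos [0.4841 0.0075 0.023 ] jaw -4.5 tilt [-0.01 -0.05] open 40.5 F [-11.5   0.2  20.1] q [-0.06  0.45  1.87 -0.    0.82  0.02]
 dp now-frame [-0.2  0.3  0.7] wx total -0.003
 dp turned-frame [-0.2  0.3  0.7]
```

Landed on the pad. Release and retreat.

Call:
step_arm(targets=[{"dp": [0, 0, 0], "angular": [0, 0, 0]}, {"dp": [0, 0, 0], "angular": [0, 0, 0]}, {"dp": [0, 0, 0], "angular": [0, 0, 0]}, {"dp": [0, 0, 0], "angular": [0, 0, 0]}, {"dp": [-15, 0, 0], "angular": [0, 0, 0]}, {"dp": [-45, 0, 0], "angular": [0, 0, 0]}, {"dp": [-50, 0, 0], "angular": [0, 0, 0]}, {"dp": [-50, 0, -20], "angular": [0, 0, 0]}], hand=85)

```text
clock: 51.1
tcp_pos: [0.4645, 0.009, 0.1848]
tool_rot: [0.061, 1.569, -0.061]
contact_force: [0.3, 0.6, 0.9]
opening: 0.0851
```

Call:
step_arm(targets=[{"dp": [-30, 45, -20], "angular": [0, 0, 0]}, {"dp": [-10, 45, -10], "angular": [0, 0, 0]}, {"dp": [0, 45, -10], "angular": [0, 0, 0]}, {"dp": [0, 45, -10], "angular": [0, 0, 0]}, {"dp": [0, 45, -10], "angular": [0, 0, 0]}, {"dp": [0, 45, -10], "angular": [0, 0, 0]}, {"dp": [0, 40, -5], "angular": [0, 0, 0]}, {"dp": [0, 0, 0], "angular": [0, 0, 0]}])

```text
clock: 52.1
tcp_pos: [0.4132, 0.3258, 0.2229]
tool_rot: [0.059, 1.57, -0.059]
contact_force: [-0.1, 0.4, -0.5]
opening: 0.0849
```

Run:
```python
from h import *
plan(.4848,.0078,.0232,-4.3)
c=crop("top",260,140,150,150,4,"t25.png")
c=crop("scene",100,110,300,220,2.6,"s25.png")
```

```text
t 52.1 pos [0.4132 0.3258 0.2229] jaw -4.3 tilt [0.02 0.02] open 84.9 F [-0.1  0.4 -0.5] q [0.6  0.25 1.6  0.   1.29 0.67]
 dp now-frame [ 199.6 -311.8   95.3] wx total -0.0
 dp turned-frame [ 199.6 -311.8   95.2]
```

View pics/t25.png

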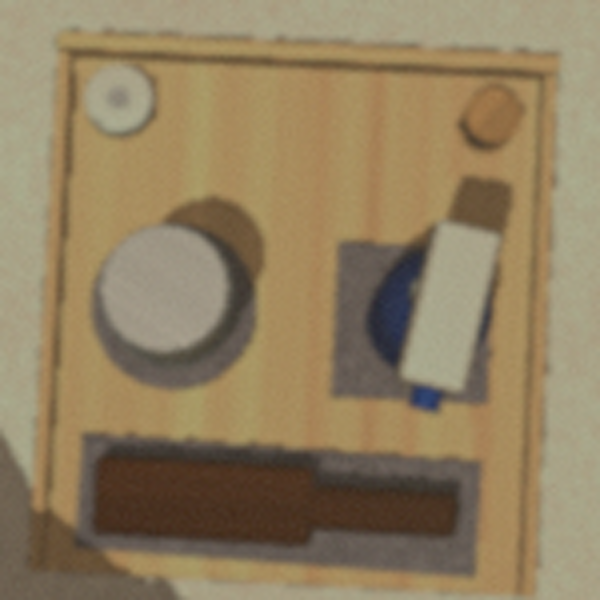

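View pics/s25.png

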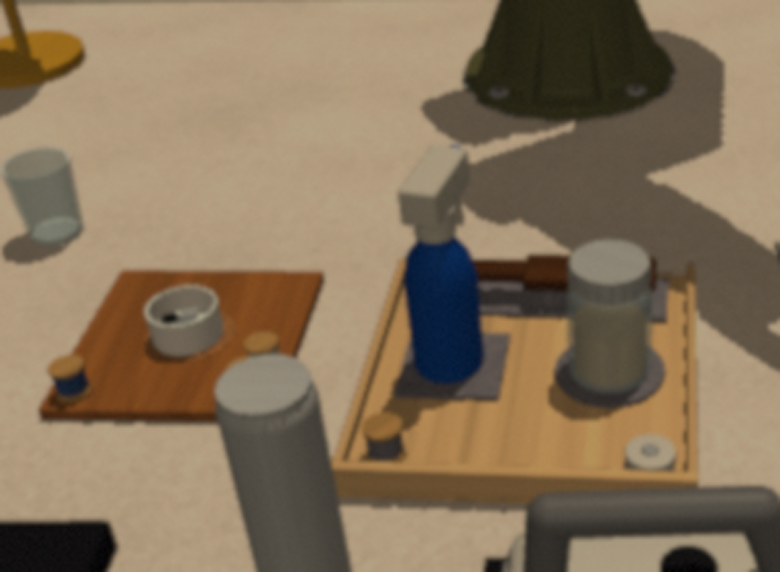

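Run:
```python
from h import *
np.set_printoptions(precision=4,suppress=True)
c=eyes.camera("top");s=eyes.camera("scene"); F=lambda p:(np.array(p)+.5)/4-.5+[260,140]; S=lambda p:(np.array(p)+.5)/2.6-.5+[100,110]
print("lid",ray(c,F((166,289)),.119),ray(s,S((609,264)),.119))
H=np.array([ray(c,F(p),.192)[:2] for p in[(440,222),(502,232),(464,391),(400,380)]]); d=(H[0]+H[1]-H[2]-H[3]); u=d/np.linalg.norm(d)
print("bottle axis",H.mean(0)+.008*u,"yaw",np.degrees(np.arctan2(u[1],u[0])))
# blue base: nearest edge in scene; bottom row
print("base front edge (axis x+.029)",ray(s,S((450,382)),.014), "side edges",ray(s,S((414,358)),.02),ray(s,S((483,355)),.02))
a=ray(c,F((97,493)),.044)[:2]; b=ray(c,F((459,510)),.044)[:2]; e=a-b
print("brush c",(a+b)/2,np.linalg.norm(e),np.degrees(np.arctan2(e[1],e[0])))
print("lid orig scene vs",ray(s,S((609,264)),.119))
```

```text
lid [0.5886 0.0422 0.119 ] [0.5907 0.0428 0.119 ]
bottle axis [ 0.5801 -0.0892] yaw -14.517993125335021
base front edge (axis x+.029) [ 0.6027 -0.0863  0.014 ] side edges [ 0.5785 -0.1179  0.02  ] [ 0.5752 -0.0612  0.02  ]
brush c [ 0.4851 -0.0119] 0.1880947518947886 86.93014986751233
lid orig scene vs [0.5907 0.0428 0.119 ]
```

Everything is within about 3 mm of its pad centre, upright, and the gripper is clear. Handing in.

```bash
python3 -c "
from cell import manip
print(manip.job_done())"
```

```text
the job is handed in; nothing more can be done
None
```

The job is done and handed in at 52 s of the 144 s allowed. I moved brush, jar and bottle to the iron mat, set the dish on the cork circle, then put back the bottle, jar and brush on their own pads. Everything is released.

| Item | How far off centre | Notes |
|---|---|---|
| Dish | about 1–2 mm from the cork centre (top view) | upright; the scene view put it about 4 mm off in x |
| Jar | about 1–2 mm from the round pad centre | upright; both cameras agree |
| Brush | about 2 mm from the long pad centre, about 1° off its length | bristles down |
| Bottle | about 3 mm to the right of the square pad centre | upright; I left it, because another regrasp seemed the bigger risk |

- **Disagreement:** a rough reading of the bottle's front base edge in the scene view put it about 6 mm nearer the robot than the top view did. I trusted the top view, since that base edge is rounded and hard to pick out.
- **Forces:** the largest contact force I read was about 23 N, when the brush touched down on its pad. At hand-in the gripper was open and clear of everything.

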